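# Put the washed baking tools up to dry

### The job

Put the washed tools up to dry: stand every spatula in the steel jug, handle end down and leaning over the side of the rim where the jug's handle is, and turn every square mould upside down over a peg of the drying stand, one to a peg, with its rim flat on the board. Only when all of them are up, push the blower's switch lever fully over, away from the robot, to start it. Leave the muffin, jar and timer where they are.

Things in the scene. Friction and masses are not known exactly. Their poses are not given: they have to be found in the camera images.
- jug: Tall open steel utensil jug, 108 mm across outside (inner radius 50 mm), 105 mm high, inner floor 5 mm above its origin; heavy, it does not move. Its one loop handle sticks out 97 mm from the axis along the jug's +x axis, below the rim. Origin: centre of the underside; z up.
- stand: Drying stand, fixed: wooden board 60 (x) x 260 (y) x 15 mm thick with three upright wooden pegs in a row along its y axis, 95 mm apart. Origin: centre of the board's underside; z up.
- switch (a joint): Black lever of the blower's switch: 0 rad = off, leaning 0.5 rad from upright towards the robot (-x of the blower); 1.0 rad = fully over, leaning 0.5 rad away (+x). It pivots about the blower's y axis, moves easily and stays where it is left.
- switch_tip (a point): Centre of the 26 mm ball at the outer end of the switch lever (it moves with the lever); 70 mm from the pivot, which lies 82 mm above the blower's origin. The lever's stem is 10 mm thick.
- blower: Grey counter-top blower box, fixed, 85 (x) x 150 (y) x 60 mm high, its switch lever on top in the middle. Origin: centre of the underside; z up, +x away from the robot.
- peg0 (a point): Foot of a peg of the drying stand, on its axis at the board's top (15 mm above the table). Peg 16 mm across, 60 mm high, tapered at the top.
- peg1 (a point): Foot of a peg of the drying stand, on its axis at the board's top (15 mm above the table). Peg 16 mm across, 60 mm high, tapered at the top.
- peg2 (a point): Foot of a peg of the drying stand, on its axis at the board's top (15 mm above the table). Peg 16 mm across, 60 mm high, tapered at the top.
- spatula0_mid (a point): Baking spatula, 225 mm long, 80 g, lying flat at first: wooden handle 16 mm wide, 18 mm thick, 160 mm long, and a blade. This point: half-way along, mid-thickness of the handle; the handle's end face is 112.5 mm away along -x. Axes: x from handle end to blade, y across, z up through the thickness. Balance point about 8 mm from here along -x. None if absent.
- spatula0_blade (a point): Middle of the same spatula's flat white blade, 36 mm wide, 10 mm thick, the last 65 mm of it, flush with the handle's underside (79 mm from spatula0_mid along +x, 4 mm lower). None if absent.
- spatula1_mid (a point): Baking spatula, 225 mm long, 80 g, lying flat at first: wooden handle 16 mm wide, 18 mm thick, 160 mm long, and a blade. This point: half-way along, mid-thickness of the handle; the handle's end face is 112.5 mm away along -x. Axes: x from handle end to blade, y across, z up through the thickness. Balance point about 8 mm from here along -x. None if absent.
- spatula1_blade (a point): Middle of the same spatula's flat white blade, 36 mm wide, 10 mm thick, the last 65 mm of it, flush with the handle's underside (79 mm from spatula1_mid along +x, 4 mm lower). None if absent.
- spatula2_mid (a point): Baking spatula, 225 mm long, 80 g, lying flat at first: wooden handle 16 mm wide, 18 mm thick, 160 mm long, and a blade. This point: half-way along, mid-thickness of the handle; the handle's end face is 112.5 mm away along -x. Axes: x from handle end to blade, y across, z up through the thickness. Balance point about 8 mm from here along -x. None if absent.
- spatula2_blade (a point): Middle of the same spatula's flat white blade, 36 mm wide, 10 mm thick, the last 65 mm of it, flush with the handle's underside (79 mm from spatula2_mid along +x, 4 mm lower). None if absent.
- mould0_mid (a point): Square dark steel baking mould, 50 x 50 mm outside, 85 mm long, walls 3 mm, closed at one end and open at the other, 120 g, lying on one side at first. This point: its centre. Its x axis runs along it, from the closed bottom towards the open mouth, whose centre is 42.5 mm from here. None if absent.
- mould1_mid (a point): Square dark steel baking mould, 50 x 50 mm outside, 85 mm long, walls 3 mm, closed at one end and open at the other, 120 g, lying on one side at first. This point: its centre. Its x axis runs along it, from the closed bottom towards the open mouth, whose centre is 42.5 mm from here. None if absent.
- mould2_mid (a point): Square dark steel baking mould, 50 x 50 mm outside, 85 mm long, walls 3 mm, closed at one end and open at the other, 120 g, lying on one side at first. This point: its centre. Its x axis runs along it, from the closed bottom towards the open mouth, whose centre is 42.5 mm from here. None if absent.
- muffin: Muffin, 68 mm across, 53 mm high, standing between the things on the table; not to be disturbed. Origin: centre of the underside.
- jar: Glass jar with steel cap, 64 mm across, 85 mm high, a bystander. Origin: centre of the underside.
- timer: White round kitchen timer, 64 mm across, 50 mm high, a bystander. Origin: centre of the underside.
Not all that is in view belongs to the job. What is shaped like the part that bears mould0_mid but purple is not meant. What is shaped like the part that bears spatula0_mid but purple or red is not meant.

How it is judged:
By the outcome, as a careful person would: the job done as asked, in the order asked, and still so for the second after the job is handed in, with the robot touching nothing.
Of spatula0, spatula1, spatula2 only 2 to 3 are there at a start; the rules pass over those that are not, and their reading is None.
Of mould0, mould1, mould2 only 2 to 3 are there at a start; the rules pass over those that are not, and their reading is None.
At some moment in a run one of spatula0, spatula1, spatula2, mould0, mould1, mould2 may be knocked a few centimetres aside while the robot is not near it.
It also fails if it takes over 210 s, if anything falls off the work surface, if the arm or the gripper's body presses on something with over 40 N, if the wrist force passes 120 N, or if a joint passes its speed limit or range.

### The arm

A 6-joint arm with a two-finger parallel gripper is mounted at the origin on the work surface. World frame = base frame: x ahead of the robot, y to its left, z up, the work surface at z = 0. Lengths are in m, angles in degrees, forces in N, time in s.
With the tool pointing down it reaches from about 0.325 to 0.85 m from the base axis. Payload 4.4 kg.
Tool frame: the origin (TCP) lies midway between the tips of the shut fingers; the grasp point (between the pads) lies 19 mm behind it; z points along the fingers, y is the line along which they close (so a half turn about z gives the same grasp; the last joint's range is limited). The gripper opens to 94 mm and grips with 3 to 60 N. Pads are 16 mm wide; open, the fingers measure 119 mm over their backs; the gripper's body (75 mm by 177 mm) begins 78 mm behind the grasp point.
Start: joints at [56.293, 11.837, 88.321, -0, 79.842, -8.623], TCP at [0.244, 0.521, 0.205] pointing down, gripper open.
Joint ranges: [-156.59, 156.59], [-49.26, 127.26], [12.9, 141.05], [-63.56, 243.56], [4.71, 150.69], [-161.64, 161.64]. Speed limits (degrees/s): [159.86, 159.86, 180, 180, 180, 180].

### API

Orientations are given as [roll, pitch, yaw] about the fixed x, y, z axes, in that order (R = Rz(yaw) Ry(pitch) Rx(roll)).
In Python, from workcell import sensors, camera, bot, masks_of, place_of gives the robot as it stands.
- The arm moves only by the tool drive_tool, never from a script. Its arguments are lists of equal length, an entry for each row: "rot": the turn, a rotation vector about the tool's x, y, z in rad, a list of three; "offset": the shift along the tool's x, y, z in cm, a list of three; "grip": the finger opening in cm, from 0 to 9.4. In form: {"rot": [[wx, wy, wz], ...], "offset": [[x, y, z], ...], "grip": [grip, ...]}. A call has exactly 5 rows; each row shifts and turns the commanded pose from where the row before left it, along the tool's axes as they then stand; what a row does not reach is not made up. A row lasts 1/10 s, in which the tool goes at most 50 mm and 8.59 degrees, less where a joint would pass 70% of its speed; a pose out of reach is approached as far as the arm can. A call is refused whole if a number of a shift passes 5 or a number of a turn 0.15, either way. A call with a gripper value outside its range is refused whole. The fingers move at their own pace and stop on an object; "grip_force" is the grip in N (left out, the last holds). Time passes only in rows, so rows that do not move let the fingers close, or fill a call up. It gives the time, the measured TCP pose, the force, the opening and the grip force at its end, in the units of the state.
- sensors.read_state(): the state, without advancing time (a new reading comes with each control period).
- camera(name): name is "scene" or "top" or "wrist"; returns a dict with "frame" (480x640x3 uint8, red, green, blue), "mtx" (3x3 intrinsics, pixels), "rvec" (rotation vector, rad) and "tvec" (3), from world to camera coordinates, as OpenCV has them; the wrist camera has in their place "hand_eye" (4x4, takes a point from camera to tool coordinates, whose origin is the TCP and whose axes are the flange's). Camera axes: x right, y down, z forward; pixel columns grow to the right and rows downward; lengths in m; the calibration is good to about 2 mm. The wrist camera is an equidistant fisheye: a pixel r from the principal point sees the ray r / f radians off the axis. A picture is of the moment at which its call begins: read the wrist's pose just before it. There is no depth.
- bot.hand_in(): hands the job in; it is judged then, once.
Trained networks look in a picture, given as the dict that the camera call returned (one of the last four; its "shot" number tells which), for a name from the list of things; names that differ only in an ending like _2 or _b are one class to them, and where a whole thing is asked for, a point or a joint stands for the part that bears it (a point fixed in the world has none). Each returns a list of dicts, best first, with "score" (0 to 1); they miss things now and then, are a little off and sometimes report something else, mostly with a low value. They report only what shows in the picture. A call takes as long as a camera call. They do not tell look-alikes from the thing itself.
- masks_of(picture, name): "pixels" (480x640 bool, what is visible of it).
- place_of(picture, name): "at" ([x, y, z] in m, in the coordinates of the camera as it stood for that picture, good to about 4 mm: a listed point, or the origin of a listed thing).
The state is a dict: "time": time; "joint_positions": joint angles; "joint_velocities": joint speeds; "joint_efforts": joint torques, N m; "eef_pos": TCP position; "tool_rot": TCP orientation; "force": force on the tool from outside, world axes, zero at the start; "torque": the same for the moment, N m; "opening": finger opening in m; "gripper_force": force on a finger pad.
Only numpy, scipy, OpenCV 4.12 (cv2) and the standard library are available. Lean on these libraries where they do the work, as an engineer would, in place of code of your own. Each camera call takes 0.05 s, during which the arm holds its last target. There are 200 camera calls.

## Working session

There is one attempt and no reset: what is moved stays moved. The work goes in short steps, Python scripts to look and compute and a tool call to move; the robot and the scene stay as the last step left them, time stands still between calls to the robot, and variables do not carry over. Pictures are saved under pics/ and viewed, at most 14 in all, crops included, and the job is handed in when it is done.

Besides the shell and the picture viewer there is one more tool, called after "Emit:" by a JSON object that holds its "op" and its "data", one argument or row to a line. drive_tool: Moves the arm, as the interface text tells. Its arguments: {"type":"object","properties":{"rot":{"type":"array","items":{"type":"array","items":{"type":"number"}}},"offset":{"type":"array","items":{"type":"array","items":{"type":"number"}}},"grip":{"type":"array","items":{"type":"number"}},"grip_force":{"type":"number"}},"required":["rot","offset","grip"]}

```bash
ls; mkdir -p pics
cat > h.py <<'E'
import numpy as np, cv2
from workcell import sensors, camera, bot, masks_of, place_of
from scipy.spatial.transform import Rotation as R
def ext(p): return cv2.Rodrigues(np.array(p["rvec"],float))[0], np.array(p["tvec"],float).ravel()
def w(p,c):
    r,t=ext(p); return r.T@(np.array(c)-t)
def proj(p,X):
    r,t=ext(p); c=r@np.array(X)+t; q=p["mtx"]@c; return q[:2]/q[2]
def ray(p,uv,z):
    r,t=ext(p); d=r.T@np.linalg.inv(p["mtx"])@np.array([uv[0],uv[1],1.]); o=-r.T@t
    return o+d*(z-o[2])/d[2]
def save(p,n): cv2.imwrite(f"pics/{n}.png",cv2.cvtColor(p["frame"],cv2.COLOR_RGB2BGR))
E
python3 - <<'E'
from h import *
print(sensors.read_state())
for n in ("top","scene"):
    p=camera(n); save(p,n+"0")
    print(n,"cam at",w(p,[0,0,0]).round(3))
    for k in ("jug","stand","blower","switch_tip","peg0","spatula0_mid","spatula0_blade","mould0_mid","muffin","jar","timer"):
        for d in place_of(p,k):
            X=w(p,d["at"]); print(k,round(d["score"],2),X.round(3),proj(p,X).round())
E
```

```text
pics
{'time': 0.0, 'joint_positions': array([ 5.62936910e+01,  1.18828477e+01,  8.84054449e+01,  1.22203173e-03,
        7.98397840e+01, -8.62446361e+00]), 'joint_velocities': array([-0.00244203,  0.02104484, -0.03494874, -0.15513428,  0.17362791,
       -0.0831463 ]), 'joint_efforts': array([ 1.60565265e-03, -3.70879304e+01, -2.81417871e+01,  7.01515004e-02,
        3.61088617e-02, -1.65791057e-04]), 'eef_pos': array([0.24331445, 0.52009377, 0.20429935]), 'tool_rot': array([-1.79873552e+02, -2.03948107e-02,  1.54917915e+02]), 'force': array([ 1.08021118, -0.26826028,  0.04217324]), 'torque': array([ 0.0031635 , -0.02127622, -0.01782628]), 'gripper_force': 0.0, 'opening': 0.09412762215143991}
top cam at [ 0.418 -0.052  1.23 ]
jug 0.72 [0.6   0.281 0.001] [172. 193.]
stand 0.67 [ 0.606 -0.258  0.001] [392. 192.]
blower 0.95 [ 0.656 -0.008  0.   ] [290. 171.]
switch_tip 0.62 [ 0.629 -0.003  0.142] [286. 171.]
peg0 0.92 [ 0.617 -0.161  0.012] [353. 186.]
peg0 0.91 [ 0.596 -0.353  0.018] [432. 195.]
peg0 0.68 [ 0.609 -0.262  0.012] [394. 190.]
spatula0_mid 0.78 [ 0.462 -0.     0.005] [28
[... 1087 characters left out ...]
250. 270.]
peg0 0.65 [ 0.597 -0.355  0.015] [224. 256.]
spatula0_mid 0.98 [ 0.233 -0.307  0.006] [301. 187.]
spatula0_mid 0.81 [ 0.451 -0.505  0.007] [211. 210.]
spatula0_mid 0.56 [ 0.463 -0.004  0.005] [356. 268.]
spatula0_blade 0.96 [ 0.306 -0.329  0.002] [284. 200.]
spatula0_blade 0.78 [0.536 0.003 0.006] [347. 287.]
spatula0_blade 0.72 [ 0.451 -0.428  0.005] [232. 219.]
mould0_mid 0.87 [0.361 0.094 0.016] [403. 252.]
mould0_mid 0.86 [0.479 0.182 0.024] [417. 291.]
mould0_mid 0.57 [0.307 0.238 0.019] [458. 256.]
muffin 0.93 [ 0.469 -0.185 -0.004] [299. 251.]
jar 0.55 [ 0.751 -0.141 -0.   ] [260. 328.]
timer 0.91 [ 0.737  0.139 -0.001] [361. 367.]
timer 0.32 [0.478 0.181 0.023] [417. 291.]
```

View pics/top0.png

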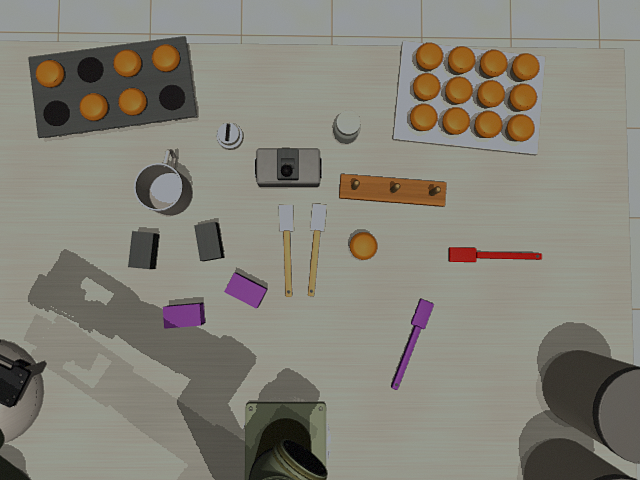

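View pics/scene0.png

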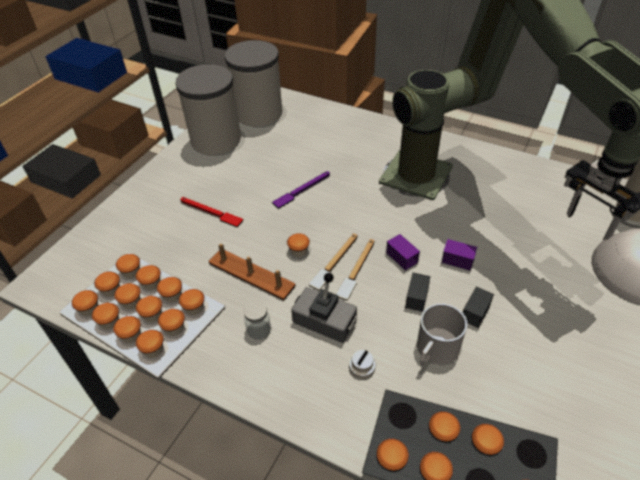

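Run:
```python
from h import *
p=camera("top"); q=camera("scene")
def crop(p,x,y,ww,hh,s): return cv2.resize(p["frame"][y:y+hh,x:x+ww],None,fx=s,fy=s,interpolation=cv2.INTER_CUBIC)
a=crop(p,120,140,125,135,4); b=crop(q,390,250,125,135,2)
im=np.zeros((540,800,3),np.uint8); im[:540,:500]=a; im[:270,500:750]=b
cv2.imwrite("pics/crop1.png",cv2.cvtColor(im,cv2.COLOR_RGB2BGR))
for k in ("spatula0_mid","mould0_mid"):
  for pic,n in((p,"top"),(q,"scene")):
    for d in masks_of(pic,k):
        m=d["pixels"].astype(np.uint8)
        if m.sum()<20: continue
        c,s,ang=cv2.minAreaRect(cv2.findNonZero(m)); col=pic["frame"][m>0].mean(0)
        print(n,k,round(d["score"],2),np.round(c),np.round(s),round(ang),m.sum(),col.round())
```

```text
top spatula0_mid 0.83 [410. 344.] [16. 95.] 22 977 [104.  56. 114.]
top spatula0_mid 0.75 [494. 254.] [14. 91.] 90 810 [144.  27.  22.]
top spatula0_mid 0.7 [286. 250.] [92. 14.] 90 836 [144. 135. 113.]
scene spatula0_mid 0.95 [356. 268.] [12. 66.] 27 508 [179. 164. 140.]
scene spatula0_mid 0.95 [301. 189.] [10. 63.] 59 465 [ 93.  51. 104.]
scene spatula0_mid 0.8 [210. 212.] [64. 10.] 20 420 [150.  35.  33.]
top mould0_mid 0.81 [184. 315.] [23. 42.] 85 936 [106.  54. 117.]
top mould0_mid 0.7 [209. 241.] [37. 25.] 81 919 [63. 64. 61.]
top mould0_mid 0.58 [246. 290.] [38. 24.] 28 861 [116.  62. 127.]
top mould0_mid 0.36 [144. 250.] [28. 37.] 6 1009 [57. 58. 56.]
scene mould0_mid 0.95 [402. 252.] [36. 25.] 45 791 [77. 37. 87.]
scene mould0_mid 0.85 [459. 254.] [32. 25.] 14 786 [75. 35. 87.]
scene mould0_mid 0.84 [417. 292.] [21. 37.] 12 741 [63. 63. 60.]
scene mould0_mid 0.27 [257. 320.] [37. 25.] 76 811 [130. 128. 118.]
scene mould0_mid 0.19 [253. 272.] [88. 25.] 27 1879 [131.  85.  53.]
```

View pics/crop1.png

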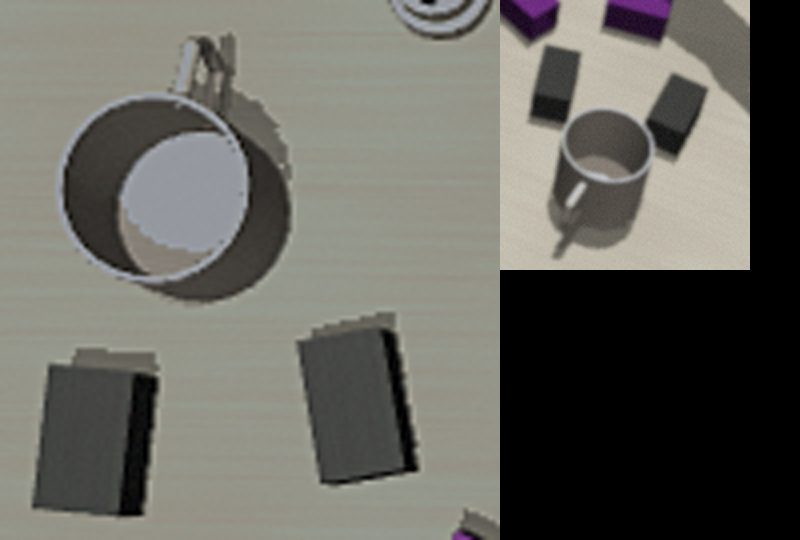

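Emit:
{"op": "drive_tool", "data": {
  "rot": [
    [0,0,-0.0875],
    [0,0,-0.0875],
    [0,0,-0.0875],
    [0,0,-0.0875],
    [0,0,-0.0875]
  ],
  "offset": [
    [0,0,0],
    [0,0,0],
    [0,0,0],
    [0,0,0],
    [0,0,0]
  ],
  "grip": [9.4,9.4,9.4,9.4,9.4]
}}

```text
time: 2.0
eef_pos: [0.2438, 0.5208, 0.2054]
tool_rot: [-180.0, -0.0, -179.8]
force: [-0.7, -0.4, -0.4]
opening: 0.0941
gripper_force: 0.0
```

Emit:
{"op": "drive_tool", "data": {
  "rot": [
    [0,0,0],
    [0,0,0],
    [0,0,0],
    [0,0,0],
    [0,0,0]
  ],
  "offset": [
    [-1,-3,-1],
    [-1,-3,-1],
    [-1,-3,-1],
    [-1,-3,-1],
    [-1,-3,-1]
  ],
  "grip": [9.4,9.4,9.4,9.4,9.4]
}}

```text
time: 2.5
eef_pos: [0.294, 0.3696, 0.2559]
tool_rot: [180.0, 0.0, -180.0]
force: [0.1, 0.2, 0.4]
opening: 0.0939
gripper_force: 0.0
```

Emit:
{"op": "drive_tool", "data": {
  "rot": [
    [0,-0.12,0],
    [0,-0.12,0],
    [0,-0.12,0],
    [0,-0.12,0],
    [0,-0.12,0]
  ],
  "offset": [
    [-1,-2.5,0],
    [-1,-2.5,0],
    [-1,-2.5,0],
    [-1,-2.5,0],
    [0,-2.5,0]
  ],
  "grip": [9.4,9.4,9.4,9.4,9.4]
}}

```text
time: 3.0
eef_pos: [0.3339, 0.2452, 0.2643]
tool_rot: [179.9, 34.8, 179.9]
force: [0.5, 0.4, -0.4]
opening: 0.0939
gripper_force: 0.0
```

```bash
cat >> h.py <<'E'
def st():
    s=sensors.read_state(); print("t",round(s["time"],2),"pos",s["eef_pos"].round(4),"rot",s["tool_rot"].round(1),"j",s["joint_positions"].round(1),"F",s["force"].round(1),"open",round(s["opening"],4),"gf",round(s["gripper_force"],1)); return s
def wr(s,p,c):  # wrist cam coords -> world
    T=np.array(p["hand_eye"]); x=T[:3,:3]@np.array(c)+T[:3,3]
    return R.from_euler("xyz",s["tool_rot"],degrees=True).as_matrix()@x+s["eef_pos"]
def wrproj(s,p,X):
    T=np.array(p["hand_eye"]); x=R.from_euler("xyz",s["tool_rot"],degrees=True).as_matrix().T@(np.array(X)-s["eef_pos"])
    c=T[:3,:3].T@(x-T[:3,3]); th=np.arctan2(np.hypot(c[0],c[1]),c[2]); ph=np.arctan2(c[1],c[0]); K=p["mtx"]
    return np.array([K[0,2]+K[0,0]*th*np.cos(ph),K[1,2]+K[1,1]*th*np.sin(ph)])
E
python3 - <<'E'
from h import *
s=st(); p=camera("wrist"); save(p,"w1"); print(np.round(p["hand_eye"],3),p["mtx"])
for k in("mould0_mid","jug"):
  for d in place_of(p,k): X=wr(s,p,d["at"]); print(k,round(d["score"],2),X.round(3),wrproj(s,p,X).round())
E
```

```text
t 3.0 pos [0.3339 0.2452 0.2643] rot [179.9  34.8 179.9] j [ 42.6 -29.2 123.9 -26.2  60.9 -39.4] F [ 0.5  0.4 -0.4] open 0.0939 gf 0.0
[[-0.001 -0.963 -0.271  0.078]
 [ 1.    -0.001 -0.     0.   ]
 [-0.    -0.271  0.963 -0.181]
 [ 0.     0.     0.     1.   ]] [[371.64829954   0.         318.29310642]
 [  0.         371.64829954 241.97852708]
 [  0.           0.           1.        ]]
mould0_mid 0.94 [0.477 0.188 0.028] [272. 190.]
mould0_mid 0.67 [0.361 0.094 0.028] [178. 114.]
mould0_mid 0.6 [0.307 0.242 0.022] [315.  58.]
jug 0.69 [0.599 0.279 0.   ] [340. 236.]
```

View pics/w1.png

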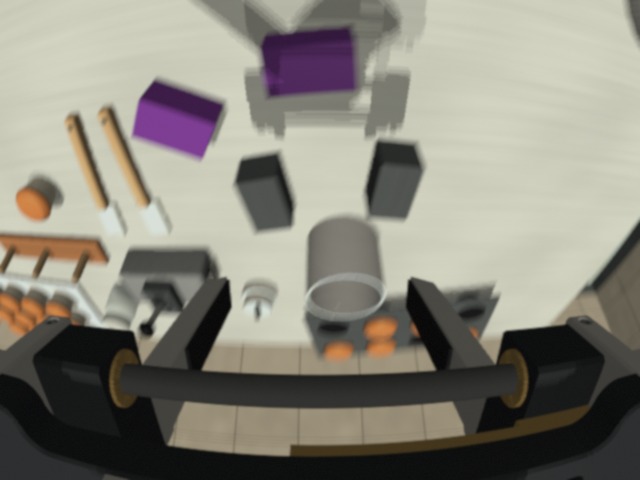

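Run:
```python
import cv2,numpy as np
a=cv2.imread("pics/w1.png"); t=cv2.imread("pics/scene0.png")
c=a[130:240,225:435]; d=t[270:330,400:500]
c=cv2.resize(c,None,fx=3.8,fy=3.8,interpolation=3); d=cv2.resize(d,None,fx=3,fy=3,interpolation=3)
f=lambda x:(255*np.clip(x/130.,0,1)**0.6).astype(np.uint8)
im=np.zeros((600,800,3),np.uint8); im[:418,:798]=f(c); im[419:599,:300]=f(d)
cv2.imwrite("pics/crop2.png",im)
```

```text
(no output)
```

View pics/crop2.png

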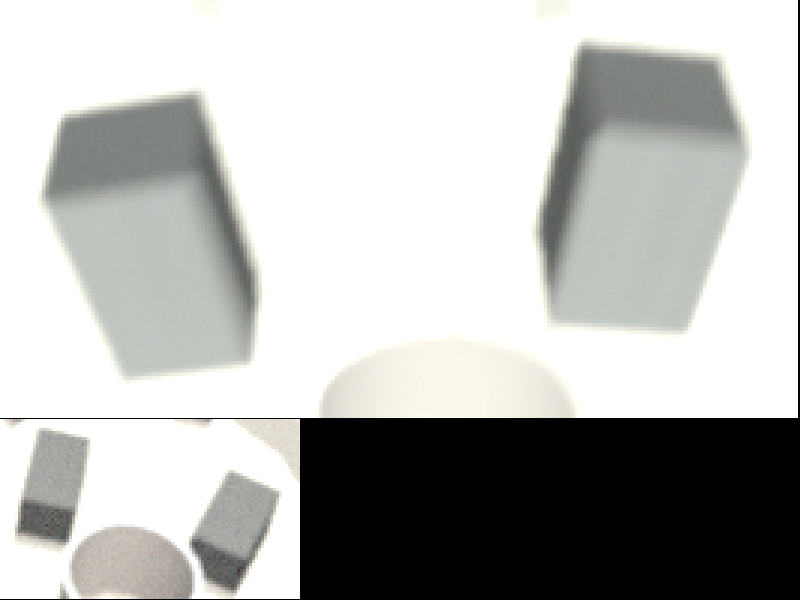

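Emit:
{"op": "drive_tool", "data": {
  "rot": [
    [0,0.12,0],
    [0,0.12,0],
    [0,0.12,0],
    [0,0.12,0],
    [0,0.12,0]
  ],
  "offset": [
    [0,0,-1],
    [0,0,-1],
    [0,0,-1],
    [0,0,-1],
    [0,0,-1]
  ],
  "grip": [9.4,9.4,9.4,9.4,9.4]
}}

```text
time: 3.65
eef_pos: [0.318, 0.2475, 0.312]
tool_rot: [179.8, -0.1, -180.0]
force: [-0.6, 1.0, -0.3]
opening: 0.094
gripper_force: 0.0
```

Emit:
{"op": "drive_tool", "data": {
  "rot": [
    [0,0.03,0],
    [0,0.03,0],
    [0,0.03,0],
    [0,0.03,0],
    [0,0.03,0]
  ],
  "offset": [
    [-4.5,0,0],
    [-4.5,0,0],
    [-4.5,0,0],
    [-4.5,0,0],
    [-4.5,0,0]
  ],
  "grip": [9.4,9.4,9.4,9.4,9.4]
}}

```text
time: 4.15
eef_pos: [0.5445, 0.2465, 0.2957]
tool_rot: [179.8, -8.5, -180.0]
force: [-0.5, -0.4, 0.1]
opening: 0.0937
gripper_force: 0.0
```

Emit:
{"op": "drive_tool", "data": {
  "rot": [
    [0,0.1,0],
    [0,0.1,0],
    [0,0.1,0],
    [0,0.1,0],
    [0,0.1,0]
  ],
  "offset": [
    [-1,0,0],
    [-1,0,0],
    [-1,0,0],
    [0,0,0],
    [0,0,0]
  ],
  "grip": [9.4,9.4,9.4,9.4,9.4]
}}

```text
time: 4.65
eef_pos: [0.5715, 0.246, 0.2869]
tool_rot: [179.8, -37.3, -179.9]
force: [-0.3, 0.5, -0.8]
opening: 0.0939
gripper_force: 0.0
```

Run:
```python
from h import *
s=st(); p=camera("wrist"); 
uv=np.array([wrproj(s,p,X) for X in ([.478,.18,.03],[.46,.34,.03])]); print(uv)
f=lambda x:(255*np.clip(x/130.,0,1)**0.6).astype(np.uint8)
im=np.zeros((390,800,3),np.uint8)
for i,(u,v) in enumerate(uv):
    u,v=int(np.clip(u,50,589)),int(np.clip(v,50,429)); im[:,i*400:i*400+390]=cv2.resize(f(p["frame"][v-50:v+50,u-50:u+50,::-1]),(390,390),interpolation=3)
cv2.imwrite("pics/crop3.png",im)
```

```text
t 4.65 pos [0.5715 0.246  0.2869] rot [ 179.8  -37.3 -179.9] j [ 11.4  42.5  43.6   9.2 130.3 -75. ] F [-0.3  0.5 -0.8] open 0.0939 gf 0.0
[[265.55073712 270.10399024]
 [390.03655638 256.71289941]]
```

View pics/crop3.png

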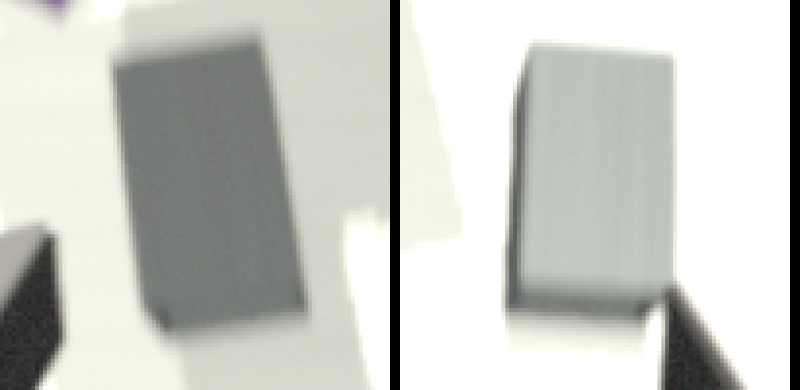

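Emit:
{"op": "drive_tool", "data": {
  "rot": [
    [0,0,0],
    [0,0,0],
    [0,0,0],
    [0,0,0],
    [0,0,0]
  ],
  "offset": [
    [-2.8,0,-0.6],
    [-2.8,0,-0.6],
    [-2.8,0,-0.6],
    [-2.8,0,-0.6],
    [-2.8,0,-0.6]
  ],
  "grip": [9.4,9.4,9.4,9.4,9.4]
}}

```text
time: 5.2
eef_pos: [0.6858, 0.2422, 0.2199]
tool_rot: [179.7, -37.0, -179.9]
force: [-1.0, -0.6, 8.3]
opening: 0.0941
gripper_force: 0.0
```

Run:
```python
from h import *
s=st(); p=camera("wrist"); save(p,"w3")
uv=np.array([wrproj(s,p,X) for X in ([.52,.17,.03],[.50,.34,.03])]); print(uv)
f=lambda x:(255*np.clip(x/120.,0,1)**0.6).astype(np.uint8)
im=np.zeros((390,800,3),np.uint8)
for i,(u,v) in enumerate(uv):
    u,v=int(np.clip(u,50,589)),int(np.clip(v,50,429)); im[:,i*400:i*400+390]=cv2.resize(f(p["frame"][v-50:v+50,u-50:u+50,::-1]),(390,390),interpolation=3)
cv2.imwrite("pics/crop4.png",im)
```

```text
t 5.2 pos [0.6858 0.2422 0.2199] rot [ 179.7  -37.  -179.9] j [  9.8  64.7  12.9   9.2 138.6 -75.3] F [-1.  -0.6  8.3] open 0.0941 gf 0.0
[[256.01555967 193.23622772]
 [397.75744146 179.17565263]]
```

View pics/crop4.png

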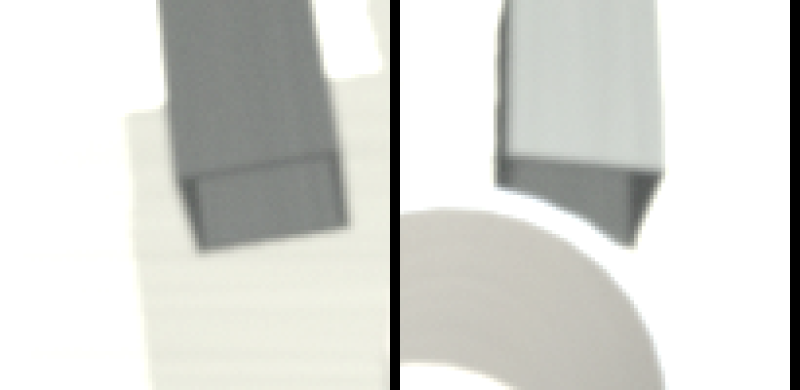

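```bash
cat >> h.py <<'E'
from scipy.optimize import minimize
def fitbox(p,x0,y0,yaw0,L=.085,W=.05,H=.05,thr=92):
    f=p["frame"].astype(int); mask=(f.max(2)<thr)
    u,v=proj(p,[x0,y0,.03]).astype(int); S=34; off=np.array([u-S,v-S])
    m=mask[v-S:v+S,u-S:u+S].astype(np.uint8)
    n,lab,stt,_=cv2.connectedComponentsWithStats(m); b=1+np.argmin([abs(np.argwhere(lab==i).mean(0)-S).sum() if stt[i,4]>200 else 99 for i in range(1,n)]); m=(lab==b)
    m=cv2.resize(m.astype(np.uint8)*255,None,fx=8,fy=8,interpolation=1)>127
    def cost(q):
        c,s=np.cos(q[2]),np.sin(q[2]); P=[]
        for a in(-L/2,L/2):
            for e in(-W/2,W/2):
                for h in(0,H): P.append((proj(p,[q[0]+c*a-s*e,q[1]+s*a+c*e,h])-off+.5)*8-.5)
        im=np.zeros(m.shape,np.uint8); cv2.fillConvexPoly(im,cv2.convexHull(np.round(np.array(P)*16).astype(np.int32)),1,shift=4)
        return 1-(m&(im>0)).sum()/(m|(im>0)).sum()
    best=None
    for y in (yaw0-.15,yaw0,yaw0+.15):
        r=minimize(cost,[x0,y0,y],method="Nelder-Mead",options=dict(initial_simplex=[[x0,y0,y],[x0+.01,y0,y],[x0,y0+.01,y],[x0,y0,y+.1]],xatol=1e-4,fatol=1e-4))
        if best is None or r.fun<best.fun: best=r
    return best.x,best.fun
def spat(p):
    "wood handles and white blades of spatulas in top view -> (handle end, axis dir, blade end)"
    f=p["frame"].astype(int); r,g,b=f[...,0],f[...,1],f[...,2]
    m=((r-b>35)&(r>120)&(g-b>15)).astype(np.uint8); n,lab,s,c=cv2.connectedComponentsWithStats(m); out=[]
    for i in range(1,n):
        a=s[i,4]
        if 130<a<600:
            pts=np.argwhere(lab==i)[:,::-1].astype(np.float32)
            cc,sz,an=cv2.minAreaRect(pts)
            if max(sz)<45 or min(sz)>14: continue
            X=np.array([ray(p,q,.012)[:2] for q in pts]); mu=X.mean(0); _,_,vt=np.linalg.svd(X-mu); d=vt[0]
            t=(X-mu)@d; out.append((np.round(cc),mu.round(4),d.round(4),(t.max()-t.min()).round(4)))
    return out
E
python3 - <<'E'
from h import *
p=camera("top"); save(p,"top1")
print("mA",fitbox(p,.478,.18,.1)); print("mB",fitbox(p,.46,.34,-.1))
for o in spat(p): print(o)
for d in place_of(p,"spatula0_mid")+place_of(p,"spatula0_blade")+place_of(p,"mould0_mid"): print(round(d["score"],2),w(p,d["at"]).round(4))
for k in("jug","peg0","switch_tip"):
  for d in place_of(p,k)[:3]:print(k,w(p,d["at"]).round(4))
print(ray(p,(168,152),.07), ray(p,(159,187),.105),ray(p,(171,158),.05))
E
```

```text
mA (array([0.48059294, 0.18360287, 0.18331768]), np.float64(0.5349718535595576))
mB (array([ 0.41000847,  0.43244893, -0.43847854]), np.float64(0.4254200844150673))
(array([287., 264.]), array([ 0.4297, -0.0024]), array([-0.9991, -0.0426]), np.float64(0.1571))
(array([314., 263.]), array([ 0.4316, -0.0665]), array([-0.9958,  0.0918]), np.float64(0.1583))
0.92 [ 0.4642 -0.0014  0.0081]
0.89 [ 0.2365 -0.3011  0.009 ]
0.82 [ 0.4496 -0.5055  0.0103]
0.53 [0.7356 0.1411 0.0065]
0.34 [ 7.560e-01 -1.412e-01  2.000e-04]
0.79 [0.5379 0.0016 0.0024]
0.73 [ 0.3097 -0.3324  0.0013]
0.61 [ 0.4526 -0.4321  0.0028]
0.96 [0.4795 0.183  0.0282]
0.95 [0.3041 0.2398 0.0238]
0.76 [0.3635 0.0939 0.0291]
0.67 [ 0.6138 -0.2611  0.0163]
peg0 [ 0.6135 -0.2623  0.0148]
peg0 [ 0.6182 -0.1628  0.0129]
peg0 [ 0.5964 -0.3551  0.0145]
switch_tip [ 0.6277 -0.0017  0.1435]
[0.68430548 0.27212729 0.07      ] [0.59711497 0.28084849 0.105     ] [0.67470337 0.27043213 0.05      ]
```

Emit:
{"op": "drive_tool", "data": {
  "rot": [
    [0,-0.129,0],
    [0,-0.129,0],
    [0,-0.129,0],
    [0,-0.129,0],
    [0,-0.129,0]
  ],
  "offset": [
    [2,0,0],
    [2,0,0],
    [2,0,0],
    [2,0,0],
    [2,0,0]
  ],
  "grip": [9.4,9.4,9.4,9.4,9.4]
}}

```text
time: 6.1
eef_pos: [0.6056, 0.2446, 0.2674]
tool_rot: [179.6, -1.6, 179.8]
force: [0.1, 0.7, 0.7]
opening: 0.0941
gripper_force: 0.0
```

Emit:
{"op": "drive_tool", "data": {
  "rot": [
    [0,0,0],
    [0,0,0],
    [0,0,0],
    [0,0,0],
    [0,0,0]
  ],
  "offset": [
    [1.2,-4.8,0],
    [1.2,-4.8,0],
    [1.2,-4.8,0],
    [1.2,-4.8,0],
    [1.2,-4.8,0]
  ],
  "grip": [5,5,5,5,5]
}}

```text
time: 6.6
eef_pos: [0.544, 0.0023, 0.2672]
tool_rot: [179.9, -2.1, 179.8]
force: [0.9, -0.2, 0.6]
opening: 0.0575
gripper_force: 0.0
```

Emit:
{"op": "drive_tool", "data": {
  "rot": [
    [0,0,-0.0084],
    [0,0,-0.0084],
    [0,0,-0.0084],
    [0,0,-0.0084],
    [0,0,-0.0084]
  ],
  "offset": [
    [0.9,0,2.2],
    [0.9,0,2.2],
    [0.9,0,2.2],
    [0.9,0,2.2],
    [0.9,0,2.2]
  ],
  "grip": [4.5,4.5,4.5,4.5,4.5]
}}

```text
time: 7.1
eef_pos: [0.4955, 0.0034, 0.158]
tool_rot: [179.8, -2.1, -177.8]
force: [-0.4, -0.1, -0.0]
opening: 0.0447
gripper_force: 0.0
```

Run:
```python
from h import *
s=st(); p=camera("wrist"); save(p,"w4")
q=camera("top")
for o in spat(q): print(o)
for k in("spatula0_mid","spatula0_blade"):
  for d in place_of(p,k): print(k,round(d["score"],2),wr(s,p,d["at"]).round(4))
```

```text
t 7.1 pos [0.4955 0.0034 0.158 ] rot [ 179.8   -2.1 -177.8] j [  -9.5    6.3  100.6   -0.2   75.1 -101.6] F [-0.4 -0.1 -0. ] open 0.0447 gf 0.0
(array([313., 269.]), array([ 0.4172, -0.0652]), array([-0.9957,  0.0923]), np.float64(0.1291))
spatula0_mid 0.62 [0.4615 0.0023 0.0123]
spatula0_mid 0.39 [ 0.6565 -0.0015  0.0017]
spatula0_blade 0.72 [ 0.306  -0.33    0.0065]
spatula0_blade 0.69 [ 5.32e-01 -3.00e-04  6.80e-03]
```

Emit:
{"op": "drive_tool", "data": {
  "rot": [
    [0,-0.0075,0],
    [0,-0.0075,0],
    [0,-0.0075,0],
    [0,-0.0075,0],
    [0,-0.0075,0]
  ],
  "offset": [
    [0.1,-0.04,3.8],
    [0.1,-0.04,3.8],
    [0.1,-0.04,3.8],
    [0.1,-0.04,3],
    [0.1,-0.04,1]
  ],
  "grip": [4.5,4.5,4.5,4.5,4.5]
}}

```text
time: 7.8
eef_pos: [0.4836, 0.0021, 0.0003]
tool_rot: [179.7, -0.4, -177.8]
force: [-1.0, -0.3, 9.7]
opening: 0.0449
gripper_force: 6.0
```

Emit:
{"op": "drive_tool", "data": {
  "rot": [
    [0,0,0],
    [0,0,0],
    [0,0,0],
    [0,0,0],
    [0,0,0]
  ],
  "offset": [
    [0,0,0],
    [0,0,0],
    [0,0,0],
    [0,0,0],
    [0,0,0]
  ],
  "grip": [3,0.5,0.5,0.5,0.5],
  "grip_force": 25
}}

```text
time: 8.3
eef_pos: [0.4845, 0.0017, 0.0022]
tool_rot: [179.8, -0.2, -177.8]
force: [0.2, 0.3, 3.8]
opening: 0.0158
gripper_force: 25.0
```

Emit:
{"op": "drive_tool", "data": {
  "rot": [
    [0,0,0],
    [0,0,0],
    [0,0,0],
    [0,0,0],
    [0,0,0]
  ],
  "offset": [
    [0,0,0],
    [0,0,0],
    [0,0,0],
    [0,0,0],
    [0,0,0]
  ],
  "grip": [0.5,0.5,0.5,0.5,0.5]
}}

```text
time: 8.8
eef_pos: [0.4845, 0.0017, 0.0022]
tool_rot: [179.7, -0.2, -177.8]
force: [1.1, 0.8, 5.6]
opening: 0.0156
gripper_force: 25.0
```

Emit:
{"op": "drive_tool", "data": {
  "rot": [
    [0,0,0.0294],
    [0,0,0.0294],
    [0,0,0.0294],
    [0,0,0.0294],
    [0,0,0.0294]
  ],
  "offset": [
    [0,0,-3],
    [0,0,-5],
    [0,0,-5],
    [0,0,-5],
    [0,0,-5]
  ],
  "grip": [0.5,0.5,0.5,0.5,0.5]
}}

```text
time: 9.3
eef_pos: [0.4835, 0.0012, 0.2323]
tool_rot: [179.8, -0.5, 173.7]
force: [1.1, -0.5, -1.8]
opening: 0.0158
gripper_force: 25.0
```

Emit:
{"op": "drive_tool", "data": {
  "rot": [
    [0,-0.12,0],
    [0,-0.12,0],
    [0,-0.12,0],
    [0,-0.12,0],
    [0,-0.12,0]
  ],
  "offset": [
    [0,4,0],
    [0,4,0],
    [0,4,0],
    [0,4,0],
    [0,4,0]
  ],
  "grip": [0.5,0.5,0.5,0.5,0.5]
}}

```text
time: 9.8
eef_pos: [0.5053, 0.1981, 0.2319]
tool_rot: [179.7, 33.7, 173.5]
force: [0.6, -0.7, -0.3]
opening: 0.016
gripper_force: 25.0
```

Emit:
{"op": "drive_tool", "data": {
  "rot": [
    [0,-0.072,0],
    [0,-0.072,0],
    [0,-0.072,0],
    [0,-0.072,0],
    [0,-0.072,0]
  ],
  "offset": [
    [0,2,0],
    [0,2,0],
    [0,2,0],
    [0,2,0],
    [0,2,0]
  ],
  "grip": [0.5,0.5,0.5,0.5,0.5]
}}

```text
time: 10.3
eef_pos: [0.5155, 0.2965, 0.2322]
tool_rot: [179.5, 53.7, 173.2]
force: [22.8, -5.4, 25.6]
opening: 0.0157
gripper_force: 25.1
```

```bash
cat >> h.py <<'E'
def go(pos,rpy=None):
    s=st(); M=R.from_euler("xyz",s["tool_rot"],degrees=True)
    print("offset cm (present tool axes)",(M.inv().apply(np.array(pos)-s["eef_pos"])*100).round(2))
    if rpy is not None:
        T=R.from_euler("xyz",rpy,degrees=True); print("rotvec",(M.inv()*T).as_rotvec().round(3),"offset after turn",(T.inv().apply(np.array(pos)-s["eef_pos"])*100).round(2))
E
python3 - <<'E'
from h import *
go([.651,.295,.25],[180,55,174])
E
```

```text
t 10.3 pos [0.5155 0.2965 0.2322] rot [179.5  53.7 173.2] j [ 41.2  -1.5 117.3 -63.6  41.5  -0.4] F [22.8 -5.4 25.6] open 0.0157 gf 25.1
offset cm (present tool axes) [-9.41  1.37  9.81]
rotvec [-0.003 -0.023 -0.009] offset after turn [-9.19  1.27 10.03]
```

Emit:
{"op": "drive_tool", "data": {
  "rot": [
    [0,0,0],
    [0,0,0],
    [0,0,0],
    [0,0,0],
    [0,0,0]
  ],
  "offset": [
    [-1.9,0.2,2],
    [-1.9,0.2,2],
    [-1.9,0.2,2],
    [-1.9,0.2,2],
    [-1.9,0.2,2]
  ],
  "grip": [0.5,0.5,0.5,0.5,0.5]
}}

```text
time: 10.8
eef_pos: [0.6545, 0.2903, 0.2502]
tool_rot: [179.8, 53.6, 173.5]
force: [0.5, 0.7, -0.5]
opening: 0.0159
gripper_force: 25.0
```

Run:
```python
from h import *
go([.651,.295,.25],[180,55,174]); p=camera("scene"); save(p,"s2")
```

```text
t 10.8 pos [0.6545 0.2903 0.2502] rot [179.8  53.6 173.5] j [ 30.1   8.3 104.4 -58.2  34.2 -13.1] F [ 0.5  0.7 -0.5] open 0.0159 gf 25.0
offset cm (present tool axes) [ 0.26  0.43 -0.31]
rotvec [-0.004 -0.024 -0.005] offset after turn [ 0.25  0.43 -0.31]
```

View pics/s2.png

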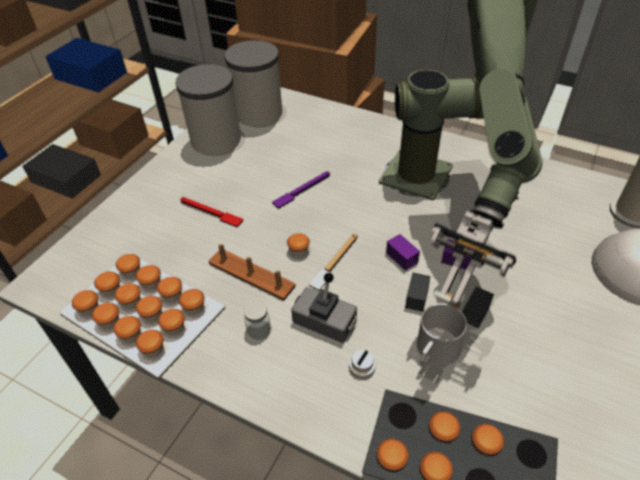

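Emit:
{"op": "drive_tool", "data": {
  "rot": [
    [0,0,0],
    [0,0,0],
    [0,0,0],
    [0,0,0],
    [0,0,0]
  ],
  "offset": [
    [1.3,0.1,0.9],
    [1.3,0.1,0.9],
    [1.3,0.1,0.9],
    [1.3,0.1,0.9],
    [1.3,0,0.9]
  ],
  "grip": [0.5,0.5,0.5,0.5,0.5]
}}

```text
time: 11.35
eef_pos: [0.6548, 0.2965, 0.1856]
tool_rot: [179.7, 51.7, 173.5]
force: [-0.1, -0.3, -0.6]
opening: 0.0159
gripper_force: 25.0
```

Run:
```python
from h import *
go([.651,.295,.121],[180,55,174])
```

```text
t 11.35 pos [0.6548 0.2965 0.1856] rot [179.7  51.7 173.5] j [ 30.1  13.9 105.4 -63.6  31.2  -5.5] F [-0.1 -0.3 -0.6] open 0.0159 gf 25.0
offset cm (present tool axes) [ 5.3  -0.21  3.72]
rotvec [-0.001 -0.058 -0.005] offset after turn [ 5.5  -0.19  3.41]
```

Emit:
{"op": "drive_tool", "data": {
  "rot": [
    [-0.033,0,-0.026],
    [-0.033,0,-0.026],
    [-0.033,0,-0.026],
    [-0.033,-0.025,-0.026],
    [-0.033,-0.03,-0.026]
  ],
  "offset": [
    [0,0,0],
    [0,0,0],
    [0,0,0],
    [0,0,0],
    [0,0,0]
  ],
  "grip": [0.5,0.5,0.5,0.5,0.5]
}}

```text
time: 11.85
eef_pos: [0.6566, 0.2952, 0.1949]
tool_rot: [179.6, 53.7, -174.2]
force: [0.6, -0.2, -0.6]
opening: 0.0161
gripper_force: 25.0
```

Run:
```python
from h import *
go([.651,.296,.121],[180,55,186])
```

```text
t 11.85 pos [0.6566 0.2952 0.1949] rot [ 179.6   53.7 -174.2] j [ 24.    9.4 111.  -63.5  15.9 -16.4] F [ 0.6 -0.2 -0.6] open 0.0161 gf 25.0
offset cm (present tool axes) [6.28 0.11 3.93]
rotvec [ 0.004 -0.023 -0.002] offset after turn [6.37 0.14 3.78]
```

Emit:
{"op": "drive_tool", "data": {
  "rot": [
    [0,0.02,0],
    [0,0.02,0],
    [0,0.02,0],
    [0,0.02,0],
    [0,0.02,0]
  ],
  "offset": [
    [0.8,0,0.6],
    [0.8,0,0.6],
    [0.8,0,0.65],
    [0.8,0,0.65],
    [0.8,0,0.7]
  ],
  "grip": [0.5,0.5,0.5,0.5,0.5]
}}

```text
time: 12.35
eef_pos: [0.6572, 0.2954, 0.1441]
tool_rot: [179.6, 47.9, -174.3]
force: [-0.1, -0.4, -0.5]
opening: 0.0157
gripper_force: 25.0
```

Run:
```python
from h import *
go([.656,.296,.127],[180,48,186])
```

```text
t 12.35 pos [0.6572 0.2954 0.1441] rot [ 179.6   47.9 -174.3] j [ 23.3  14.  109.  -51.2  16.2 -28. ] F [-0.1 -0.4 -0.5] open 0.0157 gf 25.0
offset cm (present tool axes) [1.34 0.07 1.06]
rotvec [ 0.003 -0.001 -0.003] offset after turn [1.34 0.08 1.06]
```

Emit:
{"op": "drive_tool", "data": {
  "rot": [
    [0,0,0],
    [0,0,0],
    [0,0,0],
    [0,0,0],
    [0,0,0]
  ],
  "offset": [
    [0.3,0,0.25],
    [0.3,0,0.25],
    [0.3,0,0.25],
    [0.3,0,0.25],
    [0,0,0]
  ],
  "grip": [0.5,0.5,0.5,0.5,0.5]
}}

```text
time: 12.85
eef_pos: [0.6557, 0.2952, 0.1275]
tool_rot: [179.7, 47.9, -174.2]
force: [1.0, -0.4, -0.6]
opening: 0.0154
gripper_force: 25.0
```

Run:
```python
from h import *
go([.656,.296,.127],[180,48,186]); p=camera("scene"); q=camera("top")
im=np.zeros((480,800,3),np.uint8); im[:400,:400]=cv2.resize(p["frame"][250:390,370:510],(400,400),interpolation=3); im[:400,400:]=cv2.resize(q["frame"][120:260,90:230],(400,400),interpolation=3)
cv2.imwrite("pics/c5.png",im[:400,:,::-1])
```

```text
t 12.85 pos [0.6557 0.2952 0.1275] rot [ 179.7   47.9 -174.2] j [ 23.3  15.5 109.6 -57.1  15.  -21.8] F [ 1.  -0.4 -0.6] open 0.0154 gf 25.0
offset cm (present tool axes) [0.02 0.08 0.06]
rotvec [ 0.003 -0.002 -0.003] offset after turn [0.02 0.08 0.06]
```

View pics/c5.png

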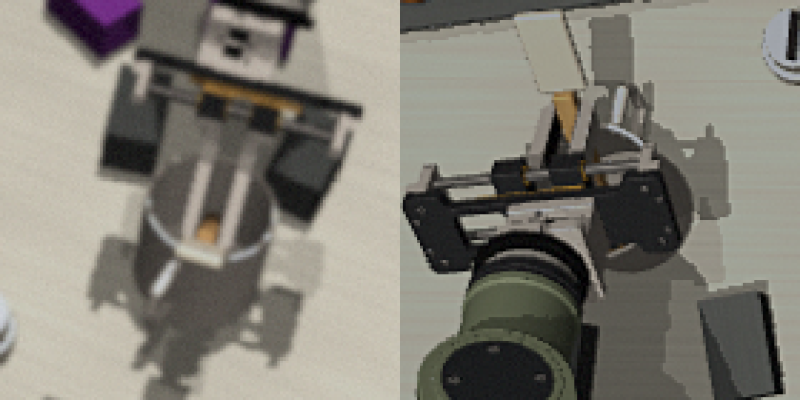

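Emit:
{"op": "drive_tool", "data": {
  "rot": [
    [0,0,0],
    [0,0,0],
    [0,0,0],
    [0,0,0],
    [0,0,0]
  ],
  "offset": [
    [0,0,0],
    [0,0,0],
    [0,0,0],
    [0,0,0],
    [0,0,-1]
  ],
  "grip": [2.6,2.6,2.6,2.6,2.6]
}}

```text
time: 13.45
eef_pos: [0.6489, 0.2943, 0.1348]
tool_rot: [179.6, 47.9, -174.3]
force: [-0.3, -0.6, -0.6]
opening: 0.0261
gripper_force: 0.0
```

Emit:
{"op": "drive_tool", "data": {
  "rot": [
    [0,0,0],
    [0,0,0],
    [0,0,0],
    [0,0,0],
    [0,0,0]
  ],
  "offset": [
    [0,0,-2.5],
    [0,0,-2.5],
    [0,0,-2.5],
    [0,0,-3],
    [0,0,-3]
  ],
  "grip": [2.6,2.6,2.6,2.6,2.6]
}}

```text
time: 13.95
eef_pos: [0.5482, 0.2837, 0.227]
tool_rot: [179.5, 48.0, -174.3]
force: [0.6, -0.1, 0.7]
opening: 0.0259
gripper_force: 0.0
```

Emit:
{"op": "drive_tool", "data": {
  "rot": [
    [0,0.14,0],
    [0,0.14,0],
    [0,0.14,0],
    [0,0.14,0],
    [0,0.14,0]
  ],
  "offset": [
    [0,-2,-2],
    [0,-2,-2],
    [0,-4,0],
    [0,-4,0],
    [0,-4,0]
  ],
  "grip": [4.5,4.5,4.5,4.5,4.5]
}}

```text
time: 14.45
eef_pos: [0.5448, 0.1257, 0.2504]
tool_rot: [-179.7, 12.1, -174.8]
force: [1.2, -0.3, 0.0]
opening: 0.0451
gripper_force: 0.0
```

Run:
```python
from h import *
st(); p=camera("scene"); q=camera("top")
im=np.zeros((480,800,3),np.uint8); im[:400,:400]=cv2.resize(p["frame"][250:390,370:510],(400,400),interpolation=3); im[:400,400:]=cv2.resize(q["frame"][120:260,90:230],(400,400),interpolation=3)
cv2.imwrite("pics/c6.png",im[:400,:,::-1])
for o in spat(q): print(o)
```

```text
t 14.45 pos [0.5448 0.1257 0.2504] rot [-179.7   12.1 -174.8] j [  4.2  -0.5  97.4  -0.1  71.  -91. ] F [ 1.2 -0.3  0. ] open 0.0451 gf 0.0
(array([314., 263.]), array([ 0.4315, -0.0665]), array([-0.9957,  0.0925]), np.float64(0.1583))
```

View pics/c6.png

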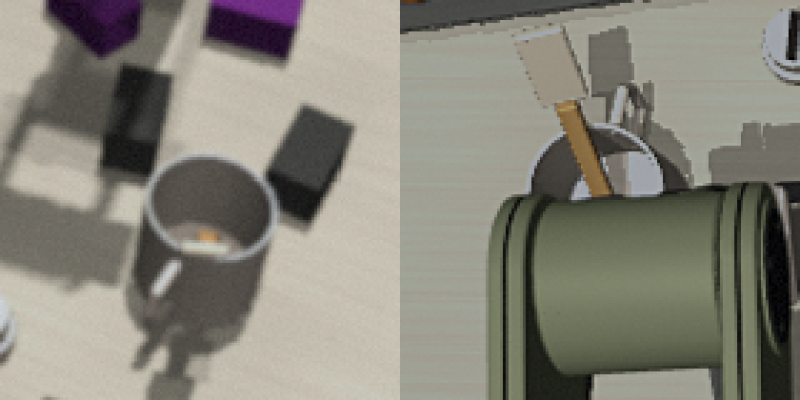

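Run:
```python
from h import *
go([.529,-.0755,.25],[180,-15,174.7])
```

```text
t 14.55 pos [0.5491 0.1217 0.2499] rot [-179.5   12.3 -175.3] j [  3.9  -0.2  97.1  -0.3  70.7 -90.7] F [-0.1  0.1  0.9] open 0.0447 gf 0.0
offset cm (present tool axes) [  3.54 -19.5   -0.62]
rotvec [-0.012  0.476  0.175] offset after turn [  0.18 -19.83   0.04]
```

Emit:
{"op": "drive_tool", "data": {
  "rot": [
    [0,0.095,0.035],
    [0,0.095,0.035],
    [0,0.095,0.035],
    [0,0.095,0.035],
    [0,0.095,0.035]
  ],
  "offset": [
    [0.4,-3.9,0],
    [0.4,-3.9,0],
    [0.4,-3.9,0],
    [0.4,-3.9,0],
    [0.4,-3.9,0]
  ],
  "grip": [4.5,4.5,4.5,4.5,4.5]
}}

```text
time: 15.05
eef_pos: [0.5281, -0.0692, 0.2478]
tool_rot: [-179.3, -15.2, 174.9]
force: [-0.6, -0.3, 0.8]
opening: 0.0451
gripper_force: 0.0
```

Run:
```python
from h import *
go([.4893,-.0718,.006],[180,-15,174.7])
```

```text
t 15.05 pos [ 0.5281 -0.0692  0.2478] rot [-179.3  -15.2  174.9] j [-14.7  16.3  79.2  -3.2  99.3 -99.8] F [-0.6 -0.3  0.8] open 0.0451 gf 0.0
offset cm (present tool axes) [-2.61 -0.32 24.35]
rotvec [-0.012 -0.003  0.003] offset after turn [-2.55 -0.61 24.35]
```

Emit:
{"op": "drive_tool", "data": {
  "rot": [
    [-0.0024,0,0],
    [-0.0024,0,0],
    [-0.0024,0,0],
    [-0.0024,0,0],
    [-0.0024,0,0]
  ],
  "offset": [
    [-0.5,-0.1,4],
    [-0.5,-0.1,4],
    [-0.5,-0.1,4],
    [-0.5,-0.1,4],
    [-0.5,-0.1,4]
  ],
  "grip": [4.5,4.5,4.5,4.5,4.5]
}}

```text
time: 15.55
eef_pos: [0.4996, -0.0718, 0.0464]
tool_rot: [180.0, -15.0, 174.9]
force: [-0.4, 0.9, 0.2]
opening: 0.045
gripper_force: 0.0
```

Run:
```python
from h import *
go([.4893,-.0718,.006],[180,-15,174.7]); s=st(); p=camera("wrist")
for d in place_of(p,"spatula0_mid")[:3]: print(round(d["score"],2),wr(s,p,d["at"]).round(4))
```

```text
t 15.55 pos [ 0.4996 -0.0718  0.0464] rot [180.  -15.  174.9] j [ -16.1   24.8   93.4   -2.9   76.5 -100. ] F [-0.4  0.9  0.2] open 0.045 gf 0.0
offset cm (present tool axes) [-0.06 -0.09  4.17]
rotvec [-0.001  0.     0.004] offset after turn [-0.06 -0.1   4.17]
t 15.55 pos [ 0.4996 -0.0718  0.0464] rot [180.  -15.  174.9] j [ -16.1   24.8   93.4   -2.9   76.5 -100. ] F [-0.4  0.9  0.2] open 0.045 gf 0.0
0.62 [ 0.2341 -0.3003  0.0105]
0.28 [ 0.54   -0.0747  0.0084]
```

Emit:
{"op": "drive_tool", "data": {
  "rot": [
    [0,0,0],
    [0,0,0],
    [0,0,0],
    [0,0,0],
    [0,0,0]
  ],
  "offset": [
    [0,0,1.7],
    [0,0,1.5],
    [0,0,0.9],
    [0,0,0],
    [0,0,0]
  ],
  "grip": [4.5,4.5,4.5,4.5,0.5]
}}

```text
time: 16.15
eef_pos: [0.4902, -0.0719, 0.0092]
tool_rot: [-180.0, -15.0, 174.9]
force: [-0.7, -0.1, -0.3]
opening: 0.0395
gripper_force: 0.0
```

Emit:
{"op": "drive_tool", "data": {
  "rot": [
    [0,0,0],
    [0,0,0],
    [0,0,0],
    [0,0,0],
    [0,0,0]
  ],
  "offset": [
    [0,0,0],
    [0,0,0],
    [0,0,0],
    [0,0,0],
    [0,0,0]
  ],
  "grip": [0.5,0.5,0.5,0.5,0.5]
}}

```text
time: 16.65
eef_pos: [0.4895, -0.0719, 0.0083]
tool_rot: [180.0, -15.1, 174.9]
force: [0.6, -0.1, 4.0]
opening: 0.0157
gripper_force: 25.0
```

Emit:
{"op": "drive_tool", "data": {
  "rot": [
    [0,0,0],
    [0,-0.02,0],
    [0,-0.05,0],
    [0,-0.09,0],
    [0,-0.1,0]
  ],
  "offset": [
    [0,0,-3],
    [0,0,-5],
    [0,0,-5],
    [0,0,-5],
    [0,0,-5]
  ],
  "grip": [0.5,0.5,0.5,0.5,0.5]
}}

```text
time: 17.15
eef_pos: [0.5374, -0.0763, 0.2339]
tool_rot: [-180.0, -0.0, 174.9]
force: [0.1, -0.9, 0.6]
opening: 0.016
gripper_force: 25.0
```

Emit:
{"op": "drive_tool", "data": {
  "rot": [
    [0,-0.09,0],
    [0,-0.09,0],
    [0,-0.09,0],
    [0,-0.09,0],
    [0,-0.09,0]
  ],
  "offset": [
    [0,3.5,-0.5],
    [0,3.5,-0.5],
    [0,3.5,-0.5],
    [0,3.5,0],
    [0,3.5,0]
  ],
  "grip": [0.5,0.5,0.5,0.5,0.5]
}}

```text
time: 17.65
eef_pos: [0.5506, 0.0993, 0.2477]
tool_rot: [180.0, 25.8, 174.8]
force: [0.7, -0.2, -1.4]
opening: 0.0153
gripper_force: 25.0
```

Run:
```python
from h import *
go([.643,.255,.25],[180,41,174])
```

```text
t 17.65 pos [0.5506 0.0993 0.2477] rot [180.   25.8 174.8] j [  3.7  -8.6 108.3  -4.7  54.8 -79.3] F [ 0.7 -0.2 -1.4] open 0.0153 gf 25.0
offset cm (present tool axes) [-7.12 16.34  3.2 ]
rotvec [ 0.009 -0.265  0.012] offset after turn [-5.86 16.45  4.79]
```

Emit:
{"op": "drive_tool", "data": {
  "rot": [
    [0,-0.053,0],
    [0,-0.053,0],
    [0,-0.053,0],
    [0,-0.053,0],
    [0,-0.053,0]
  ],
  "offset": [
    [-1.3,3.3,0.8],
    [-1.3,3.3,0.8],
    [-1.3,3.3,0.8],
    [-1.3,3.3,0.8],
    [-1.3,3.3,0.8]
  ],
  "grip": [0.5,0.5,0.5,0.5,0.5]
}}

```text
time: 18.15
eef_pos: [0.6413, 0.257, 0.2463]
tool_rot: [-180.0, 40.8, 174.9]
force: [1.0, -0.9, -0.3]
opening: 0.016
gripper_force: 25.0
```

Run:
```python
from h import *
go([.643,.255,.129],[180,41,174])
q=camera("top"); cv2.imwrite("pics/c7.png",cv2.resize(q["frame"][110:230,90:230,::-1],None,fx=5,fy=5,interpolation=3)[:600])
```

```text
t 18.15 pos [0.6413 0.257  0.2463] rot [-180.    40.8  174.9] j [ 23.6   5.3 101.  -29.   40.4 -44.6] F [ 1.  -0.9 -0.3] open 0.016 gf 25.0
offset cm (present tool axes) [ 7.52 -0.18  9.01]
rotvec [ 0.01  -0.004  0.012] offset after turn [ 7.55 -0.18  8.98]
```

View pics/c7.png

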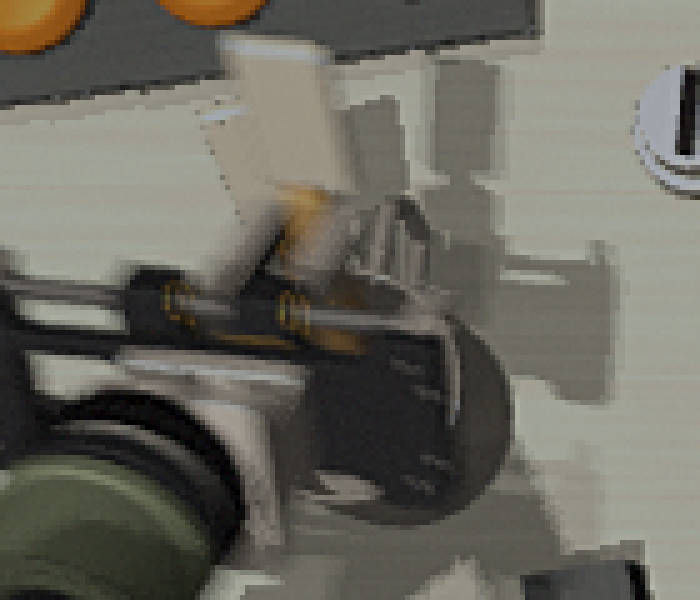

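Emit:
{"op": "drive_tool", "data": {
  "rot": [
    [0,0,0],
    [0,0,0],
    [0,0,0],
    [0,0,0],
    [0,0,0]
  ],
  "offset": [
    [0.3,-0.2,0],
    [0.8,-0.2,0.9],
    [0.8,-0.2,0.9],
    [0.8,-0.1,0.9],
    [0.8,0,0.9]
  ],
  "grip": [0.5,0.5,0.5,0.5,0.5]
}}

```text
time: 18.7
eef_pos: [0.6457, 0.251, 0.2073]
tool_rot: [179.3, 41.9, 174.6]
force: [11.8, 0.7, 14.4]
opening: 0.0153
gripper_force: 25.0
```

Emit:
{"op": "drive_tool", "data": {
  "rot": [
    [0,0,0],
    [0,0,0],
    [0,0,0],
    [0,0,0],
    [0,0,0]
  ],
  "offset": [
    [0.6,0,0.7],
    [0.6,0,0.7],
    [0.6,0,0.7],
    [0.6,0,0.7],
    [0.6,0,0.7]
  ],
  "grip": [0.5,0.5,0.5,0.5,0.5]
}}

```text
time: 19.2
eef_pos: [0.6501, 0.2525, 0.1658]
tool_rot: [179.0, 42.3, 174.5]
force: [16.3, 0.2, 12.6]
opening: 0.0157
gripper_force: 25.0
```

Run:
```python
from h import *
go([.639,.250,.129],[180,41,174])
```

```text
t 19.2 pos [0.6501 0.2525 0.1658] rot [179.   42.3 174.5] j [ 22.6  11.3 105.7 -38.1  29.4 -34.2] F [16.3  0.2 12.6] open 0.0157 gf 25.0
offset cm (present tool axes) [ 3.28 -0.39  1.99]
rotvec [0.023 0.023 0.007] offset after turn [ 3.23 -0.36  2.07]
```

Emit:
{"op": "drive_tool", "data": {
  "rot": [
    [0,-0.03,0],
    [0,-0.03,0],
    [0,-0.03,0],
    [0,0,0],
    [0,0,0]
  ],
  "offset": [
    [-0.2,0,0.2],
    [-0.2,0,0.2],
    [-0.2,0,0.1],
    [0,0,0],
    [0,0,0]
  ],
  "grip": [0.5,0.5,0.5,0.5,0.5]
}}

```text
time: 19.7
eef_pos: [0.6513, 0.2498, 0.1585]
tool_rot: [179.4, 46.6, 174.6]
force: [8.6, 2.4, 4.4]
opening: 0.0154
gripper_force: 25.0
```

Run:
```python
from h import *
go([.643,.252,.129],[180,46,174]); p=camera("scene"); q=camera("wrist"); save(q,"w8"); t=camera("top")
im=np.zeros((600,800,3),np.uint8); im[:400,:400]=cv2.resize(p["frame"][270:370,390:490],(400,400),interpolation=3); im[:400,400:]=cv2.resize(t["frame"][130:230,110:210],(400,400),interpolation=3)
cv2.imwrite("pics/c8.png",im[:400,:,::-1])
```

```text
t 19.7 pos [0.6513 0.2498 0.1585] rot [179.4  46.6 174.6] j [ 23.5  12.  108.4 -52.   25.8 -20.2] F [8.6 2.4 4.4] open 0.0154 gf 25.0
offset cm (present tool axes) [2.73 0.12 1.41]
rotvec [0.017 0.01  0.007] offset after turn [2.71 0.13 1.44]
```

View pics/c8.png

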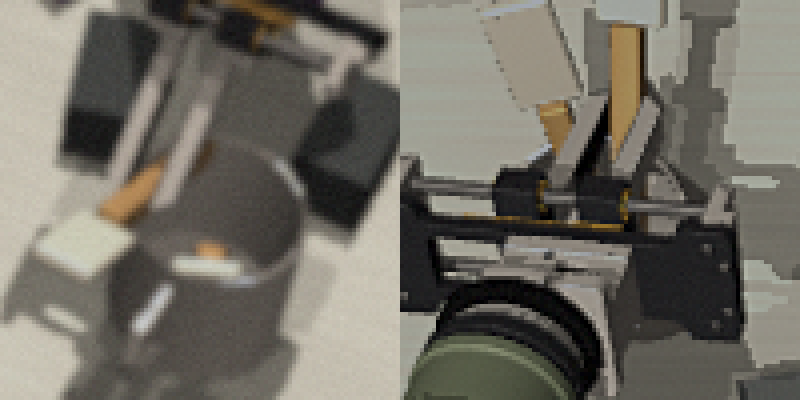

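Run:
```python
from h import *
s=st(); t=camera("top"); p=camera("scene"); q=camera("wrist")
for n,c in(("top",t),("scene",p),("wrist",q)):
  for k in("spatula0_blade","spatula0_mid"):
    for d in place_of(c,k):
      X=wr(s,c,d["at"]) if n=="wrist" else w(c,d["at"])
      if X[0]>.5 and X[1]>.15: print(n,k,round(d["score"],2),X.round(3),(wrproj(s,c,X) if n=="wrist" else proj(c,X)).round())
# blade (white) pixels in top
    for d in masks_of(c,"spatula0_mid"):
      m=d["pixels"]; ij=np.argwhere(m); print(n,"mask",round(d["score"],2),ij.mean(0).round()[::-1],ij.min(0)[::-1],ij.max(0)[::-1])
Rm=R.from_euler("xyz",s["tool_rot"],degrees=True).as_matrix()
for a in(33,45,55,65,75):
  e=np.array([np.cos(np.radians(-5.4)),np.sin(np.radians(-5.4)),0]); u=np.sin(np.radians(a))*e+np.cos(np.radians(a))*np.array([0,0,1])
  for sg in(160,225): X=s["eef_pos"]+u*(sg-138)/1000; print(a,sg,"top",proj(t,X).round(),"scene",proj(p,X).round())
```

```text
t 19.85 pos [0.6513 0.2498 0.1585] rot [179.4  46.6 174.5] j [ 23.5  12.  108.4 -52.   25.8 -20.2] F [8.5 2.5 6.3] open 0.0158 gf 25.0
top spatula0_blade 0.68 [0.683 0.299 0.165] [143. 142.]
top mask 0.78 [487. 255.] [449 246] [542 261]
top mask 0.76 [413. 338.] [391 299] [433 389]
top mask 0.67 [143. 145.] [130 128] [155 167]
top mask 0.2 [393. 190.] [339 174] [445 206]
top spatula0_mid 0.86 [0.637 0.294 0.099] [154. 170.]
top mask 0.78 [487. 255.] [449 246] [542 261]
top mask 0.76 [413. 338.] [391 299] [433 389]
top mask 0.67 [143. 145.] [130 128] [155 167]
top mask 0.2 [393. 190.] [339 174] [445 206]
scene spatula0_blade 0.58 [0.68  0.296 0.162] [440. 335.]
scene mask 0.95 [215. 213.] [180 198] [242 226]
scene mask 0.93 [298. 191.] [272 171] [329 208]
scene mask 0.39 [441. 336.] [433 331] [448 339]
scene spatula0_mid 0.44 [0.634 0.295 0.098] [443. 336.]
scene mask 0.95 [215. 213.] [180 198] [242 226]
scene mask 0.93 [298. 191.] [272 171] [329 208]
scene mask 0.39 [441. 336.] [433 331] [448 339]
wrist spatula0_blade 0.63 [0.677 0.298 0.168] [405. 318.]
wrist mask 0.83 [397. 216.] [363  53] [438 337]
wrist mask 0.83 [397. 216.] [363  53] [438 337]
33 160 top [165. 150.] scene [423. 318.]
33 225 top [159. 126.] scene [419. 315.]
45 160 top [166. 149.] scene [422. 320.]
45 225 top [162. 121.] scene [415. 322.]
55 160 top [166. 148.] scene [422. 321.]
55 225 top [164. 118.] scene [412. 329.]
65 160 top [167. 148.] scene [421. 323.]
65 225 top [166. 116.] scene [410. 335.]
75 160 top [167. 147.] scene [421. 324.]
75 225 top [168. 116.] scene [408. 340.]
```

Emit:
{"op": "drive_tool", "data": {
  "rot": [
    [0,0,0],
    [0,0,0],
    [0,0,0],
    [0,0,0],
    [0,0,0]
  ],
  "offset": [
    [-1,0,-1],
    [-1.6,0,-1.5],
    [-1.6,0,-1.5],
    [-1.6,0,-1.5],
    [-1.6,0,-1.5]
  ],
  "grip": [0.5,0.5,0.5,0.5,0.5],
  "grip_force": 50
}}

```text
time: 21.1
eef_pos: [0.6462, 0.2463, 0.2524]
tool_rot: [-179.9, 45.8, 174.8]
force: [0.4, -0.7, -0.9]
opening: 0.0156
gripper_force: 49.8
```

Emit:
{"op": "drive_tool", "data": {
  "rot": [
    [0,0.07,0],
    [0,0.07,0],
    [0,0.07,0],
    [0,0.07,0],
    [0,0.07,0]
  ],
  "offset": [
    [0,-3,0],
    [0,-3,0],
    [0,-3,0],
    [0,-3,0],
    [0,-3,0]
  ],
  "grip": [0.5,0.5,0.5,0.5,0.5]
}}

```text
time: 21.6
eef_pos: [0.6322, 0.0963, 0.2524]
tool_rot: [180.0, 25.6, 174.7]
force: [0.9, 0.2, -0.5]
opening: 0.0155
gripper_force: 49.8
```

Run:
```python
from h import *
go([.47,.0,.15],[180,27,180]); s=st(); q=camera("wrist"); t=camera("top"); p=camera("scene")
im=np.zeros((480,800,3),np.uint8)
u,v=proj(p,s["eef_pos"]).astype(int); im[:400,:400]=cv2.resize(p["frame"][v-70:v+70,u-70:u+70],(400,400),interpolation=3)
u,v=proj(t,s["eef_pos"]).astype(int); im[:400,400:]=cv2.resize(t["frame"][v-70:v+70,u-70:u+70],(400,400),interpolation=3)
cv2.imwrite("pics/c9.png",im[:400,:,::-1]); print(proj(p,s["eef_pos"]).astype(int),proj(t,s["eef_pos"]).astype(int))
```

```text
t 21.6 pos [0.6322 0.0963 0.2524] rot [180.   25.6 174.7] j [  2.8   1.7  98.   -4.2  55.  -80.3] F [ 0.9  0.2 -0.5] open 0.0155 gf 49.8
offset cm (present tool axes) [ 18.2  -11.07   2.63]
rotvec [-0.04  -0.024 -0.082] offset after turn [19.1  -9.63  1.76]
t 21.6 pos [0.6322 0.0963 0.2524] rot [180.   25.6 174.7] j [  2.8   1.7  98.   -4.2  55.  -80.3] F [ 0.9  0.2 -0.5] open 0.0155 gf 49.8
[366 262] [232 157]
```

View pics/c9.png

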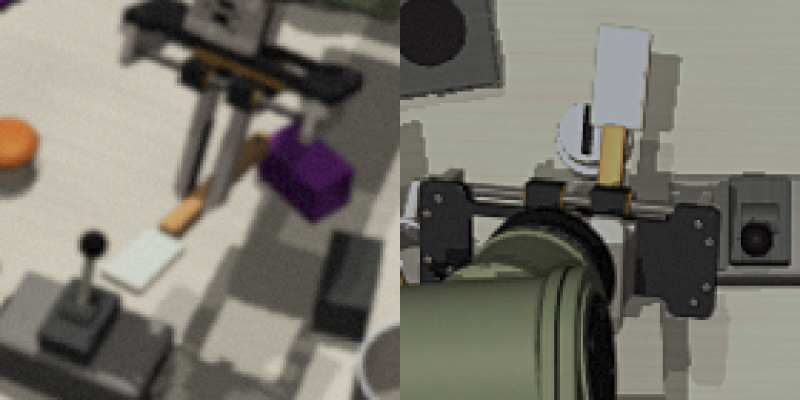

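Run:
```python
from h import *
s=st(); t=camera("top"); p=camera("scene")
e=np.array([np.cos(np.radians(-5.3)),np.sin(np.radians(-5.3)),0]); l=np.array([-e[1],e[0],0])
obs=[(t,160,(236.2,130.7)),(t,225,(240.7,96.5)),(p,160,(353.7,273.2)),(p,225,(339.7,289.3)),(p,0,(388.8,242.7))]
from scipy.optimize import least_squares
def f(q):
    a,s0,dn,dl=q; u=np.cos(a)*e+np.array([0,0,np.sin(a)]); n=np.array([0,0,1.])*np.cos(a)-np.sin(a)*e
    return np.concatenate([proj(c,s["eef_pos"]+u*(sg-s0)/1000+n*dn/1000+l*dl/1000)-np.array(o) for c,sg,o in obs])
r=least_squares(f,[0,120,0,0]); print(np.degrees(r.x[0]),r.x[1:],r.fun.round(1))
```

```text
t 21.75 pos [0.6339 0.0955 0.253 ] rot [180.   25.9 174.5] j [  2.8   1.7  98.   -4.4  54.8 -80. ] F [-0.7 -0.1 -1. ] open 0.0156 gf 49.8
14.32021467250768 [110.90745455  -3.22151609  -3.41387902] [ 0.2  0.6 -2.1  0.2  0.3  0.9 -0.8 -0.3 -2.  -0.7]
```

Emit:
{"op": "drive_tool", "data": {
  "rot": [
    [0,0.048,0],
    [0,0.048,0],
    [0,0.048,0],
    [0,0.048,0],
    [0,0.048,0]
  ],
  "offset": [
    [3.7,-1.8,1.4],
    [3.7,-1.8,1.2],
    [3.7,-1.8,1.0],
    [3.7,-1.8,0.9],
    [3.7,-1.8,0.7]
  ],
  "grip": [0.5,0.5,0.5,0.5,0.5]
}}

```text
time: 22.35
eef_pos: [0.4689, 0.024, 0.1385]
tool_rot: [-180.0, 11.9, 175.0]
force: [-0.2, -0.1, -0.8]
opening: 0.0152
gripper_force: 49.8
```

Run:
```python
from h import *
go([.45,.0,.03],[180,12,175])
```

```text
t 22.35 pos [0.4689 0.024  0.1385] rot [-180.    11.9  175. ] j [ -8.1  -5.6 116.1   0.8  57.8 -93.5] F [-0.2 -0.1 -0.8] open 0.0152 gf 49.8
offset cm (present tool axes) [ 3.86 -2.56 10.28]
rotvec [-0.    -0.002 -0.   ] offset after turn [ 3.89 -2.56 10.27]
```

Emit:
{"op": "drive_tool", "data": {
  "rot": [
    [0,0,0],
    [0,0,0],
    [0,0,0],
    [0,0,0],
    [0,0,0]
  ],
  "offset": [
    [0.8,-0.5,2],
    [0.8,-0.5,2],
    [0.8,-0.5,2],
    [0.8,-0.5,2],
    [0.8,-0.5,2]
  ],
  "grip": [0.5,0.5,0.5,0.5,0.5]
}}

```text
time: 22.85
eef_pos: [0.4503, 0.001, 0.0333]
tool_rot: [-180.0, 12.1, 175.0]
force: [1.0, 0.4, -0.2]
opening: 0.0157
gripper_force: 49.8
```

Emit:
{"op": "drive_tool", "data": {
  "rot": [
    [0,0,0],
    [0,0,0],
    [0,0,0],
    [0,0,0],
    [0,0,0]
  ],
  "offset": [
    [0.1,0,0.4],
    [0.1,0,0.4],
    [0.1,0,0.4],
    [0.1,0,0.3],
    [0,0,0]
  ],
  "grip": [0.5,0.5,0.5,0.5,0.5]
}}

```text
time: 23.35
eef_pos: [0.4511, 0.0001, 0.0193]
tool_rot: [-180.0, 12.1, 174.9]
force: [-0.1, 0.2, -0.4]
opening: 0.0154
gripper_force: 49.8
```

Emit:
{"op": "drive_tool", "data": {
  "rot": [
    [0,0,0],
    [0,0,0],
    [0,0,0],
    [0,0,0],
    [0,0,0]
  ],
  "offset": [
    [0,0,0.3],
    [0,0,0.2],
    [0,0,0.2],
    [0,0,0],
    [0,0,0]
  ],
  "grip": [0.5,0.5,0.5,0.5,0.5]
}}

```text
time: 23.85
eef_pos: [0.4522, -0.0003, 0.0122]
tool_rot: [180.0, 12.1, 174.9]
force: [-0.9, 0.2, -0.1]
opening: 0.0153
gripper_force: 49.8
```

Emit:
{"op": "drive_tool", "data": {
  "rot": [
    [0,0,0],
    [0,0,0],
    [0,0,0],
    [0,0,0],
    [0,0,0]
  ],
  "offset": [
    [0,0,0],
    [0,0,0],
    [0,0,0],
    [0,0,0],
    [0,0,0]
  ],
  "grip": [3,3,4.5,4.5,4.5]
}}

```text
time: 24.35
eef_pos: [0.4523, -0.0003, 0.0124]
tool_rot: [180.0, 12.1, 174.9]
force: [0.4, -0.1, -0.4]
opening: 0.0447
gripper_force: 0.0
```

Emit:
{"op": "drive_tool", "data": {
  "rot": [
    [0,0,0],
    [0,0,0],
    [0,0,0],
    [0,0,0],
    [0,0,0]
  ],
  "offset": [
    [0,0,-2],
    [0,0,-3],
    [0,0,-4],
    [0,0,-4],
    [0,0,-4]
  ],
  "grip": [4.5,4.5,4.5,4.5,4.5]
}}

```text
time: 24.85
eef_pos: [0.416, 0.0031, 0.1799]
tool_rot: [180.0, 12.1, 174.9]
force: [1.4, 0.3, -0.2]
opening: 0.045
gripper_force: 0.0
```

Emit:
{"op": "drive_tool", "data": {
  "rot": [
    [0,0,0],
    [0,0,0],
    [0,0,0],
    [0,0,0],
    [0,0,0]
  ],
  "offset": [
    [0,-4,0],
    [0,-4,0],
    [0,-4,0],
    [0,-4,0],
    [0,-4,0]
  ],
  "grip": [4.5,4.5,4.5,4.5,4.5]
}}

```text
time: 25.35
eef_pos: [0.3984, -0.1978, 0.1787]
tool_rot: [-180.0, 12.1, 174.9]
force: [0.6, 0.4, -0.1]
opening: 0.0448
gripper_force: 0.0
```

Run:
```python
from h import *
s=st(); t=camera("top"); p=camera("scene"); save(t,"top9")
for o in spat(t): print(o)
for c in(t,p):
  for k in("spatula0_mid","spatula0_blade","switch_tip","jug"):
    for d in place_of(c,k): print(k,round(d["score"],2),w(c,d["at"]).round(4))
print("mA",fitbox(t,.4795,.183,.15)); print("mB",fitbox(t,.46,.34,-.1))
```

```text
t 25.35 pos [ 0.3984 -0.1978  0.1787] rot [-180.    12.1  174.9] j [ -43.5  -11.6  116.     8.2   66.2 -131. ] F [ 0.6  0.4 -0.1] open 0.0448 gf 0.0
(array([156., 180.]), array([0.6332, 0.3159]), array([-0.9203, -0.3911]), np.float64(0.129))
(array([276., 260.]), array([0.4384, 0.025 ]), array([-0.9855,  0.1695]), np.float64(0.1591))
spatula0_mid 0.92 [0.6331 0.2959 0.0994]
spatula0_blade 0.66 [ 0.4518 -0.4336  0.0005]
switch_tip 0.6 [6.300e-01 4.000e-04 1.418e-01]
jug 0.9 [ 0.5965  0.2834 -0.0015]
jug 0.25 [ 0.606  -0.2586 -0.001 ]
spatula0_mid 0.88 [ 0.4475 -0.5064  0.0112]
spatula0_mid 0.71 [ 0.2333 -0.3058  0.0081]
spatula0_mid 0.61 [0.6337 0.2931 0.1021]
spatula0_blade 0.93 [ 0.3055 -0.3275  0.0011]
spatula0_blade 0.65 [ 0.4532 -0.4256  0.0048]
spatula0_blade 0.48 [0.6782 0.3018 0.1632]
switch_tip 0.66 [0.6807 0.2987 0.164 ]
switch_tip 0.57 [0.5463 0.0066 0.0052]
switch_tip 0.45 [ 0.6344 -0.0058  0.1432]
switch_tip 0.18 [ 0.4696 -0.1851 -0.0022]
jug 0.94 [ 0.5986  0.2834 -0.0029]
mA (array([0.4803139 , 0.18266501, 0.17982768]), np.float64(0.035555999866706656))
mB (array([ 0.45946412,  0.33720279, -0.09819222]), np.float64(0.03501041257960347))
```

Run:
```python
from h import *
go([.512,.013,.16],[180,-6,170.2])
t=camera("top"); f=t["frame"].astype(int); m=((f.min(2)>150)&(np.ptp(f,2)<30)).astype(np.uint8)
n,lab,stt,c=cv2.connectedComponentsWithStats(m)
for i in range(1,n):
    if stt[i,4]>60 and abs(c[i,0]-285)<25 and abs(c[i,1]-220)<30:
        r=cv2.minAreaRect(np.argwhere(lab==i)[:,::-1].astype(np.float32)); print(r,ray(t,r[0],.01))
```

```text
t 25.85 pos [ 0.399  -0.195   0.1784] rot [180.   12.1 175. ] j [ -43.1  -11.7  116.1    8.1   66.2 -130.8] F [0.1 0.8 0.5] open 0.0453 gf 0.0
offset cm (present tool axes) [-8.84 21.71  3.78]
rotvec [0.005 0.315 0.084] offset after turn [-7.75 22.42  1.04]
((283.7962951660156, 243.7210693359375), (16.96277618408203, 23.645082473754883), 46.7357063293457) [0.47594973 0.0062815  0.01      ]
```

Emit:
{"op": "drive_tool", "data": {
  "rot": [
    [0,0.063,0.017],
    [0,0.063,0.017],
    [0,0.063,0.017],
    [0,0.063,0.017],
    [0,0.063,0.017]
  ],
  "offset": [
    [-1.7,4.4,0.5],
    [-1.7,4.4,0.5],
    [-1.7,4.4,0.5],
    [-1.7,4.4,0.5],
    [-1.7,4.4,0.5]
  ],
  "grip": [4.5,4.5,4.5,4.5,4.5]
}}

```text
time: 26.4
eef_pos: [0.5128, 0.0141, 0.1622]
tool_rot: [179.8, -6.0, 170.1]
force: [1.0, -0.7, 0.7]
opening: 0.0452
gripper_force: 0.0
```

Run:
```python
from h import *
go([.4956,.0152,.003],[180,-6,170.2])
s=st(); p=camera("wrist")
for k in("spatula0_mid","spatula0_blade"):
  for d in place_of(p,k): print(k,round(d["score"],2),wr(s,p,d["at"]).round(4))
  for d in masks_of(p,k)[:2]:
    m=d["pixels"]; print(m.sum(),cv2.minAreaRect(np.argwhere(m)[:,::-1].astype(np.float32)))
```

```text
t 26.4 pos [0.5128 0.0141 0.1622] rot [179.8  -6.  170.1] j [ -8.4  10.9  95.    0.4  80.1 -88.5] F [ 1.  -0.7  0.7] open 0.0452 gf 0.0
offset cm (present tool axes) [ 0.03 -0.25 16.01]
rotvec [ 0.004 -0.    -0.002] offset after turn [ 0.04 -0.19 16.01]
t 26.4 pos [0.5128 0.0141 0.1622] rot [179.8  -6.  170.1] j [ -8.4  10.9  95.    0.4  80.1 -88.5] F [ 1.  -0.7  0.7] open 0.0452 gf 0.0
spatula0_mid 0.75 [0.6341 0.2955 0.1037]
spatula0_mid 0.67 [ 0.2342 -0.301   0.0099]
2722 ((19.008596420288086, 75.1909408569336), (23.826248168945312, 158.10882568359375), 11.458752632141113)
1466 ((615.1348266601562, 313.9158020019531), (83.10383605957031, 20.457958221435547), 57.9946174621582)
spatula0_blade 0.95 [ 0.309  -0.3268  0.0063]
2604 ((18.506881713867188, 75.69021606445312), (22.63709831237793, 158.89146423339844), 11.46395206451416)
1472 ((614.859619140625, 313.7752380371094), (83.63381958007812, 20.775955200195312), 57.9946174621582)
```

Descend and grasp firmly.

Emit:
{"op": "drive_tool", "data": {
  "rot": [
    [0,0,0],
    [0,0,0],
    [0,0,0],
    [0,0,0],
    [0,0,0]
  ],
  "offset": [
    [0,-0.1,4],
    [0,-0.1,4],
    [0,0,3.5],
    [0,0,2.5],
    [0,0,1.2]
  ],
  "grip": [4.5,4.5,4.5,4.5,4.5]
}}

```text
time: 27.15
eef_pos: [0.4931, 0.0119, 0.0093]
tool_rot: [179.8, -6.1, 169.9]
force: [-0.1, -0.3, -0.6]
opening: 0.0451
gripper_force: 0.0
```

Emit:
{"op": "drive_tool", "data": {
  "rot": [
    [0,0,0],
    [0,0,0],
    [0,0,0],
    [0,0,0],
    [0,0,0]
  ],
  "offset": [
    [0,0,0.8],
    [0,0,0],
    [0,0,0],
    [0,0,0],
    [0,0,0]
  ],
  "grip": [4.5,4.5,0.5,0.5,0.5]
}}

```text
time: 27.65
eef_pos: [0.4962, 0.0129, 0.0037]
tool_rot: [179.7, -5.8, 170.1]
force: [-0.1, -0.2, 0.9]
opening: 0.0245
gripper_force: 0.0
```

Emit:
{"op": "drive_tool", "data": {
  "rot": [
    [0,0,0],
    [0,0,0],
    [0,0,0],
    [0,0,0],
    [0,0,0]
  ],
  "offset": [
    [0,0,0],
    [0,0,0],
    [0,0,0],
    [0,0,0],
    [0,0,0]
  ],
  "grip": [0.5,0.5,0.5,0.5,0.5]
}}

```text
time: 28.15
eef_pos: [0.4958, 0.0132, 0.0032]
tool_rot: [179.7, -5.9, 170.0]
force: [0.9, 1.8, 6.2]
opening: 0.0153
gripper_force: 50.0
```

Emit:
{"op": "drive_tool", "data": {
  "rot": [
    [0,0,0],
    [0,0,-0.025],
    [0,0,-0.025],
    [0,0,-0.025],
    [0,0,-0.03]
  ],
  "offset": [
    [0,0,-3],
    [0,0,-5],
    [0,0,-5],
    [0,0,-5],
    [0,0,-5]
  ],
  "grip": [0.5,0.5,0.5,0.5,0.5]
}}

```text
time: 28.65
eef_pos: [0.5177, 0.0078, 0.2324]
tool_rot: [179.1, -6.0, 176.2]
force: [1.1, 0.4, -1.4]
opening: 0.0156
gripper_force: 50.0
```

Emit:
{"op": "drive_tool", "data": {
  "rot": [
    [0,-0.08,0],
    [0,-0.1,0],
    [0,-0.1,0],
    [0,-0.1,0],
    [0,-0.1,0]
  ],
  "offset": [
    [0,2,0],
    [0,2,0],
    [0,2,0],
    [0,2,0],
    [0,2,0]
  ],
  "grip": [0.5,0.5,0.5,0.5,0.5]
}}

```text
time: 29.15
eef_pos: [0.5249, 0.1081, 0.2324]
tool_rot: [179.0, 21.8, 175.6]
force: [0.5, -0.0, -1.2]
opening: 0.0152
gripper_force: 50.0
```

Run:
```python
from h import *
go([.643,.252,.25],[180,48,176])
s=st(); t=camera("top"); p=camera("scene")
for c in(t,p):
  for k in("spatula0_mid","spatula0_blade"):
    for d in place_of(c,k):
      X=w(c,d["at"])
      if X[2]>.05: print(k,round(d["score"],2),X.round(4))
e=np.array([np.cos(np.radians(-4)),np.sin(np.radians(-4)),0])
el=np.radians(s["tool_rot"][1]+6); u=np.cos(el)*e+np.array([0,0,np.sin(el)])
n=np.array([0,0,1])*np.cos(el)-e*np.sin(el)
print("expect mid",s["eef_pos"]-.0255*u+.006*n,"blade",s["eef_pos"]+.0535*u+.002*n)
```

```text
t 29.15 pos [0.5249 0.1081 0.2324] rot [179.   21.8 175.6] j [  3.7  -8.8 109.2  -2.4  58.  -81.2] F [ 0.5 -0.  -1.2] open 0.0152 gf 50.0
offset cm (present tool axes) [-10.58  15.21   2.58]
rotvec [ 0.013 -0.458 -0.009] offset after turn [-8.52 15.18  6.83]
t 29.15 pos [0.5249 0.1081 0.2324] rot [179.   21.8 175.6] j [  3.7  -8.8 109.2  -2.4  58.  -81.2] F [ 0.5 -0.  -1.2] open 0.0152 gf 50.0
spatula0_mid 0.9 [0.6344 0.2929 0.0975]
spatula0_blade 0.61 [0.6813 0.2982 0.1615]
spatula0_mid 0.67 [0.6343 0.2932 0.0996]
spatula0_blade 0.39 [0.6815 0.3004 0.1601]
expect mid [0.49956753 0.10987473 0.22581797] blade [0.57116586 0.10486809 0.25906873]
```

Run:
```python
from h import *
s=st(); t=camera("top"); p=camera("scene")
e=np.array([np.cos(np.radians(-4.4)),np.sin(np.radians(-4.4)),0]); l=np.array([-e[1],e[0],0])
for c,nm in((t,"top"),(p,"scene")):
  f=c["frame"].astype(int)
  for eld in(28,18,8,-2):
    el=np.radians(eld); u=np.cos(el)*e+np.array([0,0,np.sin(el)]); n=np.array([0,0,1])*np.cos(el)-e*np.sin(el)
    o=[]
    for sg in range(0,245,10):
        q=np.round(proj(c,s["eef_pos"]+u*(sg-138)/1000+.010*n)).astype(int); r,g,b=f[q[1],q[0]]; o.append("W" if r-b>35 else ("#" if min(r,g,b)>165 else ("." if min(r,g,b)>90 else "k")))
    print(nm,eld,"".join(o), proj(c,s["eef_pos"]).round())
```

```text
t 29.45 pos [0.5263 0.1069 0.2332] rot [179.1  21.6 175.6] j [  3.5  -8.6 108.9  -2.3  58.3 -81.4] F [ 0.3  1.  -0.8] open 0.0148 gf 50.0
top 28 kkkkkkkkkkk.kkkW......... [228. 213.]
top 18 kkkkkkkkkkk#kkkW......... [228. 213.]
top 8 k...kkkkkkk#kkkW......... [228. 213.]
top -2 .kkkkkkkkkk.kkkW......... [228. 213.]
scene 28 WWWWWWWkkkkkkkWWW.####### [389. 239.]
scene 18 ......WWkkkkkWWWW####..## [389. 239.]
scene 8 kk.###..kkkkkWWW####.#### [389. 239.]
scene -2 kkkk...kkkkkkWW.###.##### [389. 239.]
```

Emit:
{"op": "drive_tool", "data": {
  "rot": [
    [0,-0.09,0],
    [0,-0.09,0],
    [0,-0.09,0],
    [0,-0.09,0],
    [0,-0.1,0]
  ],
  "offset": [
    [-2.2,3,0],
    [-2.1,3,0.6],
    [-2,3,1],
    [-1.9,3,1.2],
    [-1.8,3,1.4]
  ],
  "grip": [0.5,0.5,0.5,0.5,0.5]
}}

```text
time: 30.05
eef_pos: [0.645, 0.2469, 0.2539]
tool_rot: [178.7, 47.7, 174.9]
force: [0.8, -1.5, -0.7]
opening: 0.0156
gripper_force: 50.0
```

Run:
```python
from h import *
go([.650,.2545,.25],[180,48,176])
```

```text
t 30.05 pos [0.645  0.2469 0.2539] rot [178.7  47.7 174.9] j [ 23.1   2.9 106.3 -38.2  32.2 -36.6] F [ 0.8 -1.5 -0.7] open 0.0156 gf 50.0
offset cm (present tool axes) [-0.    0.79  0.6 ]
rotvec [ 0.009 -0.006 -0.013] offset after turn [-0.01  0.79  0.6 ]
```

Emit:
{"op": "drive_tool", "data": {
  "rot": [
    [0,0,0],
    [0,0,0],
    [0,0,0],
    [0,0,0],
    [0,0,0]
  ],
  "offset": [
    [0,0.4,0.3],
    [0,0.4,0.3],
    [0.9,0,0.8],
    [0.9,0,0.8],
    [0.9,0,0.8]
  ],
  "grip": [0.5,0.5,0.5,0.5,0.5]
}}

```text
time: 30.55
eef_pos: [0.6482, 0.2526, 0.2134]
tool_rot: [178.8, 47.4, 174.8]
force: [1.0, 0.1, -0.2]
opening: 0.0157
gripper_force: 50.0
```

Run:
```python
from h import *
go([.650,.2545,.128],[180,48,176])
s=st(); c=camera("scene")
e=np.array([np.cos(np.radians(-4.4)),np.sin(np.radians(-4.4)),0]); f=c["frame"].astype(int)
for eld in(54,44,34,24):
    el=np.radians(eld); u=np.cos(el)*e+np.array([0,0,np.sin(el)]); n=np.array([0,0,1])*np.cos(el)-e*np.sin(el)
    o=[]
    for sg in range(0,245,10):
        q=np.round(proj(c,s["eef_pos"]+u*(sg-138)/1000-.003*n)).astype(int); r,g,b=f[q[1],q[0]]; o.append("W" if r-b>35 else ("#" if min(r,g,b)>165 else ("." if min(r,g,b)>90 else "k")))
    print(eld,"".join(o))
```

```text
t 30.55 pos [0.6482 0.2526 0.2134] rot [178.8  47.4 174.8] j [ 23.7   6.7 107.3 -43.8  29.  -29.7] F [ 1.   0.1 -0.2] open 0.0157 gf 50.0
offset cm (present tool axes) [6.18 0.08 5.9 ]
rotvec [ 0.006 -0.01  -0.014] offset after turn [6.24 0.2  5.84]
t 30.55 pos [0.6482 0.2526 0.2134] rot [178.8  47.4 174.8] j [ 23.7   6.7 107.3 -43.8  29.  -29.7] F [ 1.   0.1 -0.2] open 0.0157 gf 50.0
54 kkkkkkkkkkkkk............
44 ...........k....kkkkkkkkk
34 kkk..............kkkkk...
24 kk.........W....kkkk....#
```

Emit:
{"op": "drive_tool", "data": {
  "rot": [
    [0,0,0],
    [0,0,0],
    [0,0,0],
    [0,0,0],
    [0,0,0]
  ],
  "offset": [
    [0.62,0,0.59],
    [0.62,0,0.59],
    [0.62,0,0.59],
    [0.62,0,0.59],
    [0.62,0,0.59]
  ],
  "grip": [0.5,0.5,0.5,0.5,0.5]
}}

```text
time: 31.1
eef_pos: [0.6598, 0.2575, 0.1868]
tool_rot: [178.1, 48.9, 174.8]
force: [15.7, -3.4, 18.4]
opening: 0.0157
gripper_force: 50.0
```

Emit:
{"op": "drive_tool", "data": {
  "rot": [
    [0,0,0],
    [0,0,0],
    [0,0,0],
    [0,0,0],
    [0,0,0]
  ],
  "offset": [
    [0.62,0,0.59],
    [0.62,0,0.59],
    [0.62,0,0.59],
    [0.62,0,0.59],
    [0.4,0,0.4]
  ],
  "grip": [0.5,0.5,0.5,0.5,0.5]
}}

```text
time: 31.6
eef_pos: [0.6622, 0.2572, 0.1469]
tool_rot: [178.2, 48.9, 174.7]
force: [18.9, -2.9, 13.7]
opening: 0.0158
gripper_force: 50.0
```

Run:
```python
from h import *
go([.650,.2545,.128],[180,48,176])
```

```text
t 31.6 pos [0.6622 0.2572 0.1469] rot [178.2  48.9 174.7] j [ 23.5  14.3 108.9 -61.7  22.5 -10.5] F [18.9 -2.9 13.7] open 0.0158 gf 50.0
offset cm (present tool axes) [ 2.21 -0.39  0.33]
rotvec [ 0.014  0.016 -0.015] offset after turn [ 2.21 -0.35  0.37]
```

Run:
```python
from h import *
s=st(); p=camera("scene"); t=camera("top"); 
im=np.zeros((600,800,3),np.uint8); im[:400,:400]=cv2.resize(p["frame"][270:350,390:470],(400,400),interpolation=3); im[:400,400:]=cv2.resize(t["frame"][110:210,110:210],(400,400),interpolation=3)
e=np.array([np.cos(np.radians(-5.3)),np.sin(np.radians(-5.3)),0])
for eld,col in((55,(255,0,0)),(40,(0,255,0)),(25,(0,0,255))):
    el=np.radians(eld); u=np.cos(el)*e+np.array([0,0,np.sin(el)]); n=np.array([0,0,1])*np.cos(el)-e*np.sin(el)
    for sg in(0,30,60,160,192,225):
        X=s["eef_pos"]+u*(sg-138)/1000+.006*n
        a=(proj(p,X)-[390,270]+.5)*5; b=(proj(t,X)-[110,110]+.5)*4+[400,0]
        for q in(a,b):
            if 0<q[1]<400: cv2.circle(im,tuple(int(v) for v in q),3,col,-1)
        print(eld,sg,a.round(),b.round())
cv2.imwrite("pics/c10.png",im[:400,:,::-1])
```

```text
t 31.6 pos [0.6622 0.2572 0.1469] rot [178.2  48.9 174.7] j [ 23.5  14.3 108.9 -61.7  22.5 -10.5] F [18.9 -2.9 13.7] open 0.0158 gf 50.0
55 0 [228. 292.] [658. 360.]
55 30 [220. 289.] [650. 325.]
55 60 [211. 285.] [642. 288.]
55 160 [177. 271.] [612. 155.]
55 192 [166. 266.] [601. 108.]
55 225 [153. 260.] [590.  57.]
40 0 [257. 226.] [642. 397.]
40 30 [242. 236.] [637. 353.]
40 60 [227. 246.] [632. 308.]
40 160 [171. 283.] [614. 146.]
40 192 [152. 296.] [608.  90.]
40 225 [131. 310.] [602.  30.]
25 0 [281. 163.] [623. 423.]
25 30 [261. 185.] [622. 372.]
25 60 [240. 209.] [621. 320.]
25 160 [166. 295.] [618. 140.]
25 192 [140. 325.] [616.  79.]
25 225 [112. 357.] [615.  15.]
```

View pics/c10.png

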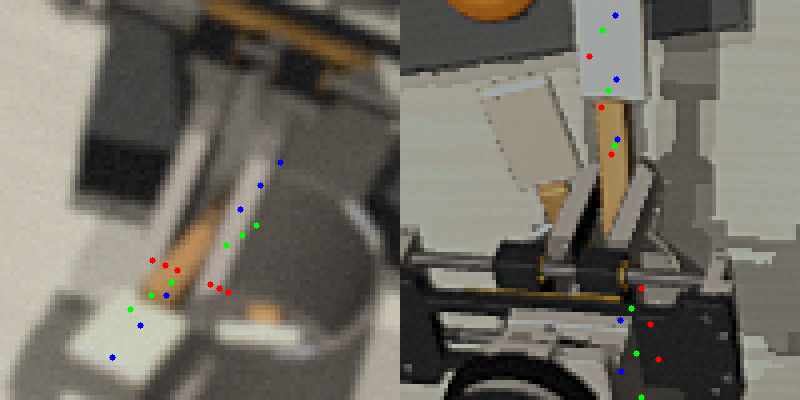

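Emit:
{"op": "drive_tool", "data": {
  "rot": [
    [0,0,0],
    [0,0,0],
    [0,0,0],
    [0,0,0],
    [0,0,0]
  ],
  "offset": [
    [-1,0,-1],
    [-1.7,0,-1.6],
    [-1.7,0,-1.6],
    [-1.7,0,-1.6],
    [-1.7,0,-1.6]
  ],
  "grip": [0.5,0.5,0.5,0.5,0.5],
  "grip_force": 60
}}

```text
time: 32.2
eef_pos: [0.6474, 0.2527, 0.2392]
tool_rot: [178.8, 47.4, 174.9]
force: [0.1, 0.2, -0.5]
opening: 0.0155
gripper_force: 59.9
```

Emit:
{"op": "drive_tool", "data": {
  "rot": [
    [0,0.08,0],
    [0,0.08,0],
    [0,0.08,0],
    [0,0.08,0],
    [0,0.08,0]
  ],
  "offset": [
    [0,-3,0],
    [0,-3,0],
    [0,-3,0],
    [0,-3,0],
    [0,-3,0]
  ],
  "grip": [0.5,0.5,0.5,0.5,0.5]
}}

```text
time: 32.7
eef_pos: [0.6364, 0.1055, 0.237]
tool_rot: [179.1, 24.9, 175.4]
force: [0.6, 0.2, -1.1]
opening: 0.0153
gripper_force: 59.9
```

```bash
cat >> h.py <<'E'
def scan(c,s,els,s0s,yaw,dn=.004):
    f=c["frame"].astype(int); e=np.array([np.cos(yaw),np.sin(yaw),0])
    for eld in els:
      for s0 in s0s:
        el=np.radians(eld); u=np.cos(el)*e+np.array([0,0,np.sin(el)]); n=np.array([0,0,1])*np.cos(el)-e*np.sin(el); o=""
        for sg in range(0,250,8):
            q=np.round(proj(c,s["eef_pos"]+u*(sg-s0)/1000+dn*n)).astype(int); r,g,b=f[q[1],q[0]]; o+="W" if r-b>35 else ("#" if min(r,g,b)>165 else ("." if min(r,g,b)>90 else "k"))
        print(eld,s0,o)
E
python3 - <<'E'
from h import *
s=st(); c=camera("scene"); scan(c,s,range(-10,40,5),[115],np.radians(s["tool_rot"][2]-180))
E
```

```text
t 32.7 pos [0.6364 0.1055 0.237 ] rot [179.1  24.9 175.4] j [  2.9   3.3  98.   -2.7  54.  -81.6] F [ 0.6  0.2 -1.1] open 0.0153 gf 59.9
-10 115 kkkkkkkk.kkWWWWWWWW#######.kkkkk
-5 115 kkkkkkkkkkkWWWWWWWW#######..kkkk
0 115 kkkkkkkkkkkWWWWWWWW.#######.kkkk
5 115 WkWkkkkk.kkWWWWWWWWW########...k
10 115 WWkkkkkkkkkWWWWWWWWW.########...
15 115 kWkkkkkkkkkkWWWWWWWWW#########..
20 115 kkkkkkkkkkkkWWWWWWWWW.##########
25 115 kkkk.kkkkkkkkWWWWWWWWW.#########
30 115 k.....kkkkkkWWWWWWWWWWW#########
35 115 .......kkkkkWWWWWWWWW.W#########
```

Emit:
{"op": "drive_tool", "data": {
  "rot": [
    [0,0.028,0],
    [0,0.028,0],
    [0,0.028,0],
    [0,0.028,0],
    [0,0.028,0]
  ],
  "offset": [
    [3.7,-1.6,-1.2],
    [3.7,-1.6,-1.2],
    [3.7,-1.6,-1.2],
    [3.7,-1.6,-1.2],
    [3.7,-1.6,-1.2]
  ],
  "grip": [0.5,0.5,0.5,0.5,0.5]
}}

```text
time: 33.25
eef_pos: [0.4356, 0.0411, 0.2217]
tool_rot: [179.2, 16.9, 175.6]
force: [-0.6, -0.8, -0.5]
opening: 0.0152
gripper_force: 59.9
```

Run:
```python
from h import *
go([.455,.02,.03],[180,17,175.4])
```

```text
t 33.25 pos [0.4356 0.0411 0.2217] rot [179.2  16.9 175.6] j [ -7.3 -19.8 117.7   1.8  65.2 -93.5] F [-0.6 -0.8 -0.5] open 0.0152 gf 59.9
offset cm (present tool axes) [ 3.57 -2.22 18.92]
rotvec [ 0.015 -0.002  0.003] offset after turn [ 3.6  -1.94 18.95]
```

Emit:
{"op": "drive_tool", "data": {
  "rot": [
    [0.003,0,0],
    [0.003,0,0],
    [0.003,0,0],
    [0.003,0,0],
    [0.003,0,0]
  ],
  "offset": [
    [0.7,-0.4,3.8],
    [0.7,-0.4,3.8],
    [0.7,-0.4,3.8],
    [0.7,-0.4,3.8],
    [0.7,-0.4,3.6]
  ],
  "grip": [0.5,0.5,0.5,0.5,0.5]
}}

```text
time: 33.75
eef_pos: [0.4579, 0.0208, 0.031]
tool_rot: [-179.9, 17.1, 175.5]
force: [0.3, -0.3, -0.5]
opening: 0.0153
gripper_force: 59.9
```

Emit:
{"op": "drive_tool", "data": {
  "rot": [
    [0,0,0],
    [0,0,0],
    [0,0,0],
    [0,0,0],
    [0,0,0]
  ],
  "offset": [
    [0.1,0,0.5],
    [0.1,0,0.5],
    [0.1,0,0.4],
    [0.1,0,0.3],
    [0,0,0]
  ],
  "grip": [0.5,0.5,0.5,0.5,0.5]
}}

```text
time: 34.25
eef_pos: [0.4593, 0.0213, 0.0151]
tool_rot: [-179.9, 17.1, 175.6]
force: [-0.1, -0.8, -0.6]
opening: 0.0156
gripper_force: 59.9
```

Emit:
{"op": "drive_tool", "data": {
  "rot": [
    [0,0,0],
    [0,0,0],
    [0,0,0],
    [0,0,0],
    [0,0,0]
  ],
  "offset": [
    [0,0,0.3],
    [0,0,0.2],
    [0,0,0],
    [0,0,0],
    [0,0,0]
  ],
  "grip": [0.5,0.5,0.5,3,4.5]
}}

```text
time: 34.75
eef_pos: [0.46, 0.0212, 0.0094]
tool_rot: [-179.9, 17.0, 175.6]
force: [0.1, 0.1, -0.3]
opening: 0.0282
gripper_force: 0.0
```

Emit:
{"op": "drive_tool", "data": {
  "rot": [
    [0,0,0],
    [0,0,0],
    [0,0,0],
    [0,0,0],
    [0,0,0]
  ],
  "offset": [
    [0,0,0],
    [0,0,0],
    [0,0,-3],
    [0,0,-5],
    [0,0,-5]
  ],
  "grip": [4.5,4.5,4.5,4.5,4.5]
}}

```text
time: 35.25
eef_pos: [0.4204, 0.0245, 0.1339]
tool_rot: [-179.9, 16.8, 175.6]
force: [1.1, 0.5, 0.7]
opening: 0.0452
gripper_force: 0.0
```

Emit:
{"op": "drive_tool", "data": {
  "rot": [
    [0,0,0],
    [0,0,0],
    [0,0,0],
    [0,0,0],
    [0,0,0]
  ],
  "offset": [
    [0,-4,0],
    [0,-4,0],
    [0,-4,0],
    [0,-4,0],
    [0,-4,0]
  ],
  "grip": [4.5,4.5,4.5,4.5,4.5]
}}

```text
time: 35.75
eef_pos: [0.4062, -0.1767, 0.1342]
tool_rot: [-179.9, 17.0, 175.6]
force: [0.2, 0.2, 0.5]
opening: 0.0451
gripper_force: 0.0
```

Run:
```python
from h import *
s=st(); t=camera("top")
sp=spat(t); print(sp)
mu,d=next((o[1],-o[2]) for o in sp if o[1][0]<.55)
g=mu+.058*d; print(g); yaw=180+np.degrees(np.arctan2(d[1],d[0])); go([g[0]+.017,g[1],.16],[180,-6,yaw]); print(yaw)
for d in place_of(t,"spatula0_mid")+place_of(t,"spatula0_blade"): print(round(d["score"],2),w(t,d["at"]).round(3))
f=t["frame"]
for o in sp:pass
# blade cross profile
e=d0=-np.array(next(o[2] for o in sp if o[1][0]<.55)); l=np.array([-e[1],e[0]])
for k in(-.03,-.024,-.02,-.016,-.01,0,.01,.016,.02,.024,.03):
    X=mu+.1115*e+l*k; q=np.round(proj(t,[X[0],X[1],.01])).astype(int); print(k,f[q[1],q[0]])
```

```text
t 35.75 pos [ 0.4062 -0.1767  0.1342] rot [-179.9   17.   175.6] j [ -43.   -11.9  122.9   12.6   56.1 -134.5] F [0.2 0.2 0.5] open 0.0451 gf 0.0
[(array([156., 180.]), array([0.6333, 0.3159]), array([-0.9205, -0.3907]), np.float64(0.129)), (array([276., 264.]), array([0.427 , 0.0247]), array([-0.9941,  0.1081]), np.float64(0.1586))]
[0.4846578 0.0184302]
t 35.8 pos [ 0.4067 -0.1832  0.1353] rot [-179.5   17.1  175.4] j [ -43.5  -11.7  122.6   12.4   55.9 -134.7] F [ 0.4 -4.1  1.4] open 0.0451 gf 0.0
offset cm (present tool axes) [-8.23 20.86 -0.23]
rotvec [-0.005  0.404  0.027] offset after turn [-6.96 21.07 -3.22]
173.79395163413457
0.9 [0.634 0.299 0.099]
0.81 [ 0.449 -0.506  0.009]
0.55 [ 0.235 -0.3    0.008]
0.94 [0.68  0.297 0.161]
0.87 [ 0.309 -0.332  0.003]
0.74 [ 0.454 -0.433  0.006]
-0.03 [158 158 147]
-0.024 [161 163 152]
-0.02 [163 166 154]
-0.016 [156 160 160]
-0.01 [160 163 170]
0 [159 162 169]
0.01 [159 163 169]
0.016 [162 167 162]
0.02 [157 157 144]
0.024 [159 158 147]
0.03 [160 159 148]
```

Emit:
{"op": "drive_tool", "data": {
  "rot": [
    [0,0.081,0.006],
    [0,0.081,0.005],
    [0,0.081,0.005],
    [0,0.081,0.005],
    [0,0.08,0.005]
  ],
  "offset": [
    [-1.6,4.2,-0.3],
    [-1.6,4.2,-0.3],
    [-1.6,4.2,-0.3],
    [-1.6,4.2,-0.3],
    [-1.6,4.2,-0.3]
  ],
  "grip": [4.5,4.5,4.5,4.5,4.5]
}}

```text
time: 36.4
eef_pos: [0.5015, 0.0305, 0.16]
tool_rot: [180.0, -6.3, 174.2]
force: [1.1, -0.1, 1.0]
opening: 0.0447
gripper_force: 0.0
```

Run:
```python
from h import *
go([.4847,.0184,.003],[180,-6,173.8])
```

```text
t 36.4 pos [0.5015 0.0305 0.16  ] rot [180.   -6.3 174.2] j [ -6.4  10.1  96.3  -0.   79.9 -90.6] F [ 1.1 -0.1  1. ] open 0.0447 gf 0.0
offset cm (present tool axes) [-0.18 -1.38 15.77]
rotvec [-0.    -0.005  0.008] offset after turn [-0.11 -1.38 15.77]
```

Emit:
{"op": "drive_tool", "data": {
  "rot": [
    [0,0,0.007],
    [0,0,0],
    [0,0,0],
    [0,0,0],
    [0,0,0]
  ],
  "offset": [
    [0,-0.7,3.5],
    [-0.1,-0.7,4],
    [0,0,3.5],
    [0,0,2.5],
    [0,0,1.4]
  ],
  "grip": [4.5,4.5,4.5,4.5,4.5]
}}

```text
time: 36.9
eef_pos: [0.4819, 0.0167, 0.0085]
tool_rot: [179.9, -6.5, 173.8]
force: [0.2, -0.4, 0.7]
opening: 0.0448
gripper_force: 0.0
```

Emit:
{"op": "drive_tool", "data": {
  "rot": [
    [0,0,0],
    [0,0,0],
    [0,0,0],
    [0,0,0],
    [0,0,0]
  ],
  "offset": [
    [0,0,0.8],
    [0,0,0],
    [0,0,0],
    [0,0,0],
    [0,0,0]
  ],
  "grip": [4.5,4.5,0.5,0.5,0.5],
  "grip_force": 60
}}

```text
time: 37.4
eef_pos: [0.4853, 0.0147, 0.0042]
tool_rot: [180.0, -6.0, 173.7]
force: [0.1, 0.0, -0.1]
opening: 0.0243
gripper_force: 0.0
```

Emit:
{"op": "drive_tool", "data": {
  "rot": [
    [0,0,0],
    [0,0,0],
    [0,0,0],
    [0,0,0],
    [0,0,0]
  ],
  "offset": [
    [0,0,0],
    [0,0,0],
    [0,0,0],
    [0,0,0],
    [0,0,0]
  ],
  "grip": [0.5,0.5,0.5,0.5,0.5]
}}

```text
time: 37.9
eef_pos: [0.4849, 0.0149, 0.0039]
tool_rot: [179.9, -6.1, 173.7]
force: [0.2, 1.6, 5.7]
opening: 0.0154
gripper_force: 60.0
```

Emit:
{"op": "drive_tool", "data": {
  "rot": [
    [0,0,0],
    [0,0,0],
    [0,0,0],
    [0,0,0],
    [0,0,0]
  ],
  "offset": [
    [0,0,-3],
    [0,0,-5],
    [0,0,-5],
    [0,0,-5],
    [0,0,-5]
  ],
  "grip": [0.5,0.5,0.5,0.5,0.5]
}}

```text
time: 38.4
eef_pos: [0.5079, 0.0119, 0.233]
tool_rot: [180.0, -6.2, 173.7]
force: [0.8, -0.0, -0.7]
opening: 0.0153
gripper_force: 60.0
```

Emit:
{"op": "drive_tool", "data": {
  "rot": [
    [0,-0.08,0],
    [0,-0.1,0],
    [0,-0.1,0],
    [0,-0.1,0],
    [0,-0.1,0]
  ],
  "offset": [
    [0,2,0],
    [0,2,0],
    [0,2,0],
    [0,2,0],
    [0,2,0]
  ],
  "grip": [0.5,0.5,0.5,0.5,0.5]
}}

```text
time: 38.9
eef_pos: [0.5191, 0.1118, 0.2316]
tool_rot: [180.0, 21.5, 173.7]
force: [0.0, 0.8, -1.6]
opening: 0.0156
gripper_force: 60.0
```

Run:
```python
from h import *
go([.69,.256,.26],[180,48,174])
s=st(); c=camera("scene"); scan(c,s,[34,28,22],[132,138,144],np.radians(s["tool_rot"][2]-180),.008)
```

```text
t 38.9 pos [0.5191 0.1118 0.2316] rot [180.   21.5 173.7] j [  5.6  -8.8 109.2  -5.1  58.6 -76.2] F [ 0.   0.8 -1.6] open 0.0156 gf 60.0
offset cm (present tool axes) [-15.36  16.22   3.02]
rotvec [-0.003 -0.462 -0.005] offset after turn [-12.48  16.13   9.61]
t 38.9 pos [0.5191 0.1118 0.2316] rot [180.   21.5 173.7] j [  5.6  -8.8 109.2  -5.1  58.6 -76.2] F [ 0.   0.8 -1.6] open 0.0156 gf 60.0
34 132 kkkkkkkkkkkkkkkkkkWWWW..########
34 138 kkkkkkkkkkkkkkkkkkWWWWW..#######
34 144 kkkkkkkkkkkkkkkkkkWWWWWW.#######
28 132 WWWWWWWWkkkkkkkkkkWWW#########..
28 138 WWWWWWWWWkkkkkkkkkWWWW#########.
28 144 WWWWWWWWWWkkkkkkkkWWWWW#########
22 132 .kkWWWWWWkkkkkkkkWWW.######...##
22 138 ..kWWWWWWWkkkkkkkWWWW.######..##
22 144 ...kWWWWWWWkkkkkkkkWW.#######..#
```

Emit:
{"op": "drive_tool", "data": {
  "rot": [
    [0,-0.092,0],
    [0,-0.092,0],
    [0,-0.092,0],
    [0,-0.092,0],
    [0,-0.094,0]
  ],
  "offset": [
    [-2.5,3,0.4],
    [-2.4,3,0.8],
    [-2.3,3,1.2],
    [-2.2,3,1.5],
    [-2.1,3,1.8]
  ],
  "grip": [0.5,0.5,0.5,0.5,0.5]
}}

```text
time: 39.45
eef_pos: [0.6659, 0.247, 0.2449]
tool_rot: [-180.0, 48.0, 173.7]
force: [0.7, -1.2, -0.7]
opening: 0.0154
gripper_force: 60.0
```

Run:
```python
from h import *
go([.69,.256,.26],[180,48,174])
s=st(); c=camera("scene"); scan(c,s,[60,54,48,30],[138],np.radians(s["tool_rot"][2]-180),-.004)
c=camera("top"); scan(c,s,[60,54,48,30],[138],np.radians(s["tool_rot"][2]-180),.008)
```

```text
t 39.45 pos [0.6659 0.247  0.2449] rot [-180.    48.   173.7] j [ 23.6   6.6 103.6 -42.4  33.3 -31.6] F [ 0.7 -1.2 -0.7] open 0.0154 gf 60.0
offset cm (present tool axes) [-2.66  1.16  0.69]
rotvec [-0.004 -0.    -0.003] offset after turn [-2.67  1.14  0.7 ]
t 39.45 pos [0.6659 0.247  0.2449] rot [-180.    48.   173.7] j [ 23.6   6.6 103.6 -42.4  33.3 -31.6] F [ 0.7 -1.2 -0.7] open 0.0154 gf 60.0
60 138 kkkkkkkkkk...kkkkkkk...#######..
54 138 kkkkkkkkkkkkkkkkkkkk.kk.kk....k.
48 138 kkkkkkkkkkkkkkkkkkkkkkkkkkkkkkkk
30 138 kkkkk..........kkkkkkkkkkkkk...#
60 138 kkkkkkkkk.kWkkk...WWW..........W
54 138 kkkkkkkkWk.WWkk...WWW........WWW
48 138 kkkkkkkkWWkkWkk...WW.........kkk
30 138 ...kkkkkkkk.kk....WW.......kkkkk
```

Emit:
{"op": "drive_tool", "data": {
  "rot": [
    [0,0,0],
    [0,0,0],
    [0,0,0],
    [0,0,0],
    [0,0,0]
  ],
  "offset": [
    [-0.9,0.4,0.25],
    [-0.9,0.4,0.25],
    [-0.9,0.4,0.25],
    [0,0,0],
    [0,0,0]
  ],
  "grip": [0.5,0.5,0.5,0.5,0.5]
}}

```text
time: 40.05
eef_pos: [0.6905, 0.2549, 0.2614]
tool_rot: [179.9, 47.9, 173.5]
force: [0.7, -0.4, -1.0]
opening: 0.0153
gripper_force: 60.0
```

Run:
```python
from h import *
go([.676,.257,.21],[180,48,174]); go([.654,.2585,.128],[180,48,174])
```

```text
t 40.05 pos [0.6905 0.2549 0.2614] rot [179.9  47.9 173.5] j [ 23.3   8.5  99.2 -39.7  35.  -34.8] F [ 0.7 -0.4 -1. ] open 0.0153 gf 60.0
offset cm (present tool axes) [4.8  0.04 2.36]
rotvec [-0.004 -0.002 -0.006] offset after turn [4.8  0.05 2.35]
t 40.05 pos [0.6905 0.2549 0.2614] rot [179.9  47.9 173.5] j [ 23.3   8.5  99.2 -39.7  35.  -34.8] F [ 0.7 -0.4 -1. ] open 0.0153 gf 60.0
offset cm (present tool axes) [12.36 -0.07  6.22]
rotvec [-0.004 -0.002 -0.006] offset after turn [12.37 -0.03  6.2 ]
```

Emit:
{"op": "drive_tool", "data": {
  "rot": [
    [0,0,0],
    [0,0,0],
    [0,0,0],
    [0,0,0],
    [0,0,0]
  ],
  "offset": [
    [0.95,0,0.48],
    [0.95,0,0.48],
    [0.95,0,0.48],
    [0.95,0,0.48],
    [0.95,0,0.48]
  ],
  "grip": [0.5,0.5,0.5,0.5,0.5]
}}

```text
time: 40.55
eef_pos: [0.6746, 0.2567, 0.2068]
tool_rot: [-180.0, 47.7, 173.7]
force: [-0.8, -0.6, -0.6]
opening: 0.0156
gripper_force: 60.0
```

Emit:
{"op": "drive_tool", "data": {
  "rot": [
    [0,0,0],
    [0,0,0],
    [0,0,0],
    [0,0,0],
    [0,0,0]
  ],
  "offset": [
    [0.6,0,0.3],
    [0.6,0,0.3],
    [0.6,0,0.3],
    [0.6,0,0.3],
    [0,0,0]
  ],
  "grip": [0.5,0.5,0.5,0.5,0.5]
}}

```text
time: 41.05
eef_pos: [0.6679, 0.2577, 0.1813]
tool_rot: [-180.0, 47.7, 173.7]
force: [-0.5, 0.1, -0.7]
opening: 0.015
gripper_force: 60.0
```

Run:
```python
from h import *
go([.654,.2585,.128],[180,48,174])
```

```text
t 41.05 pos [0.6679 0.2577 0.1813] rot [-180.    47.7  173.7] j [ 24.6  12.6 105.1 -51.6  29.  -20.2] F [-0.5  0.1 -0.7] open 0.015 gf 60.0
offset cm (present tool axes) [ 4.88 -0.07  2.56]
rotvec [-0.004 -0.005 -0.003] offset after turn [ 4.89 -0.07  2.54]
```

Emit:
{"op": "drive_tool", "data": {
  "rot": [
    [0,0,0],
    [0,0,0],
    [0,0,0],
    [0,0,0],
    [0,0,0]
  ],
  "offset": [
    [0.5,0,0.26],
    [0.5,0,0.26],
    [0.5,0,0.26],
    [0.5,0,0.26],
    [0.5,0,0.26]
  ],
  "grip": [0.5,0.5,0.5,0.5,0.5]
}}

```text
time: 41.55
eef_pos: [0.6615, 0.2588, 0.1551]
tool_rot: [179.9, 47.8, 173.7]
force: [-0.2, -0.0, -1.2]
opening: 0.0154
gripper_force: 60.0
```

Emit:
{"op": "drive_tool", "data": {
  "rot": [
    [0,0,0],
    [0,0,0],
    [0,0,0],
    [0,0,0],
    [0,0,0]
  ],
  "offset": [
    [0.4,0,0.2],
    [0.4,0,0.2],
    [0.4,0,0.2],
    [0.4,0,0.2],
    [0,0,0]
  ],
  "grip": [0.5,0.5,0.5,0.5,0.5]
}}

```text
time: 42.05
eef_pos: [0.6563, 0.2595, 0.1375]
tool_rot: [180.0, 47.8, 173.7]
force: [-0.3, 0.6, -1.4]
opening: 0.0156
gripper_force: 60.0
```

Run:
```python
from h import *
go([.654,.2585,.128],[180,48,174])
```

```text
t 42.05 pos [0.6563 0.2595 0.1375] rot [180.   47.8 173.7] j [ 25.3  15.7 107.7 -61.   26.3  -9.2] F [-0.3  0.6 -1.4] open 0.0156 gf 60.0
offset cm (present tool axes) [ 0.85 -0.13  0.48]
rotvec [-0.003 -0.004 -0.003] offset after turn [ 0.85 -0.13  0.47]
```

Emit:
{"op": "drive_tool", "data": {
  "rot": [
    [0,0,0],
    [0,0,0],
    [0,0,0],
    [0,0,0],
    [0,0,0]
  ],
  "offset": [
    [0.3,0,0.2],
    [0.3,0,0.2],
    [0,0,0],
    [0,0,0],
    [0,0,0]
  ],
  "grip": [0.5,0.5,0.5,2.6,2.6]
}}

```text
time: 42.55
eef_pos: [0.6559, 0.2594, 0.1315]
tool_rot: [179.9, 47.8, 173.7]
force: [0.8, 0.3, 0.1]
opening: 0.0253
gripper_force: 0.1
```

Emit:
{"op": "drive_tool", "data": {
  "rot": [
    [0,0,0],
    [0,0,0],
    [0,0,0],
    [0,0,0],
    [0,0,0]
  ],
  "offset": [
    [0,0,0],
    [0,0,-1],
    [0,0,-3],
    [0,0,-3],
    [0,0,-4]
  ],
  "grip": [2.6,2.6,2.6,2.6,2.6]
}}

```text
time: 43.05
eef_pos: [0.5735, 0.2675, 0.2048]
tool_rot: [-179.9, 47.7, 173.7]
force: [0.2, 0.2, -0.0]
opening: 0.0259
gripper_force: 0.0
```

Emit:
{"op": "drive_tool", "data": {
  "rot": [
    [0,0.14,0],
    [0,0.14,0],
    [0,0.14,0],
    [0,0.14,0],
    [0,0.14,0]
  ],
  "offset": [
    [0,-3,-2],
    [0,-4,-2],
    [0,-4,0],
    [0,-4,0],
    [0,-4,0]
  ],
  "grip": [9,9,9,9,9]
}}

```text
time: 43.55
eef_pos: [0.5397, 0.108, 0.225]
tool_rot: [-179.0, 15.8, 172.7]
force: [1.6, -1.3, 0.2]
opening: 0.0624
gripper_force: 0.0
```

Emit:
{"op": "drive_tool", "data": {
  "rot": [
    [0,0,0],
    [0,0,0],
    [0,0,0],
    [0,0,0],
    [0,0,0]
  ],
  "offset": [
    [2,-4,0],
    [2,-4,0],
    [2,-4,0],
    [2,-4,0],
    [2,-4,0]
  ],
  "grip": [9,9,9,9,9]
}}

```text
time: 44.05
eef_pos: [0.4167, -0.0782, 0.1995]
tool_rot: [-178.8, 16.0, 172.6]
force: [-1.0, -0.2, 0.3]
opening: 0.0898
gripper_force: 0.0
```

Run:
```python
from h import *
s=st(); t=camera("top"); p=camera("scene")
for c in(t,p):
  for k in("spatula0_mid","spatula0_blade","peg0","jug"):
    for d in place_of(c,k):
      X=w(c,d["at"])
      if X[0]>.5: print(k,round(d["score"],2),X.round(4))
print(spat(t))
print("mA",fitbox(t,.4795,.183,.15)); print("mB",fitbox(t,.46,.34,-.1))
```

```text
t 44.05 pos [ 0.4167 -0.0782  0.1995] rot [-178.8   16.   172.6] j [ -25.5  -20.1  120.4    4.2   64.2 -109.2] F [-1.  -0.2  0.3] open 0.0898 gf 0.0
spatula0_mid 0.74 [0.6338 0.2942 0.0987]
spatula0_blade 0.74 [0.6811 0.3011 0.1623]
peg0 0.68 [ 0.611  -0.2601  0.0135]
peg0 0.67 [ 0.6206 -0.1608  0.0144]
peg0 0.57 [ 0.5981 -0.3559  0.0162]
jug 0.76 [ 0.6005  0.2837 -0.0025]
jug 0.3 [0.6802 0.2677 0.1687]
spatula0_mid 0.64 [0.6345 0.2952 0.1002]
spatula0_blade 0.6 [0.634  0.293  0.0978]
spatula0_blade 0.44 [0.6789 0.2999 0.1631]
peg0 0.94 [ 0.6058 -0.2604  0.0116]
peg0 0.72 [ 0.6169 -0.1642  0.0117]
jug 0.73 [ 0.5968  0.2817 -0.0044]
[(array([156., 180.]), array([0.6328, 0.3158]), array([-0.9232, -0.3842]), np.float64(0.128)), (array([166., 178.]), array([0.6361, 0.2935]), array([-0.9508, -0.31  ]), np.float64(0.1151))]
mA (array([0.4803722 , 0.182652  , 0.18189285]), np.float64(0.03502755256630097))
mB (array([ 0.45938678,  0.33710758, -0.09409147]), np.float64(0.03273769132172211))
```

Run:
```python
from h import *
go([.385,.165,.16],[180,43,190.4])
```

```text
t 44.55 pos [ 0.4187 -0.0762  0.1996] rot [-178.8   15.9  172.7] j [ -25.   -19.8  120.2    4.1   64.1 -108.8] F [-0.2  0.4  0.8] open 0.0902 gf 0.0
offset cm (present tool axes) [ 7.25 23.53  1.57]
rotvec [-0.173 -0.471 -0.267] offset after turn [ 1.94 24.33  3.6 ]
```

Emit:
{"op": "drive_tool", "data": {
  "rot": [
    [-0.035,-0.094,-0.053],
    [-0.035,-0.094,-0.053],
    [-0.035,-0.094,-0.053],
    [-0.035,-0.094,-0.053],
    [-0.035,-0.094,-0.053]
  ],
  "offset": [
    [1,4.8,0.4],
    [1,4.8,0.5],
    [1,4.8,0.5],
    [0.8,4.8,0.5],
    [0.6,4.8,0.5]
  ],
  "grip": [7.5,7.5,7.5,7.5,7.5]
}}

```text
time: 45.05
eef_pos: [0.3999, 0.16, 0.1659]
tool_rot: [-179.9, 41.6, -170.6]
force: [0.9, -2.3, -0.4]
opening: 0.0748
gripper_force: 0.0
```

Run:
```python
from h import *
go([.4735,.1814,.019],[180,43,190.4])
```

```text
t 45.05 pos [0.3999 0.16   0.1659] rot [-179.9   41.6 -170.6] j [ 11.4 -33.5 141.   -2.8  30.9 -86.1] F [ 0.9 -2.3 -0.4] open 0.0748 gf 0.0
offset cm (present tool axes) [ 4.05  0.93 16.04]
rotvec [-0.013 -0.025 -0.013] offset after turn [ 4.44  0.78 15.95]
```

Emit:
{"op": "drive_tool", "data": {
  "rot": [
    [-0.002,-0.005,-0.002],
    [-0.002,-0.005,-0.002],
    [-0.002,-0.005,-0.002],
    [-0.002,-0.005,-0.002],
    [-0.002,-0.005,-0.002]
  ],
  "offset": [
    [0.3,0.2,2.5],
    [0.5,0.2,2.5],
    [0.6,0.2,2.5],
    [0.8,0.2,2.5],
    [0.8,0.1,2]
  ],
  "grip": [7.5,7.5,7.5,7.5,7.5]
}}

```text
time: 45.55
eef_pos: [0.4504, 0.1771, 0.067]
tool_rot: [-179.5, 41.8, -170.0]
force: [0.1, -0.7, 0.4]
opening: 0.075
gripper_force: 0.0
```

Run:
```python
from h import *
go([.4735,.1814,.019],[180,43,190.4])
s=st(); p=camera("wrist")
for d in place_of(p,"mould0_mid"): print(round(d["score"],2),wr(s,p,d["at"]).round(4))
```

```text
t 45.55 pos [0.4504 0.1771 0.067 ] rot [-179.5   41.8 -170. ] j [ 12.9  -5.6 139.4 -27.5   5.1 -60.5] F [ 0.1 -0.7  0.4] open 0.075 gf 0.0
offset cm (present tool axes) [1.45 0.07 5.14]
rotvec [-0.012 -0.022 -0.004] offset after turn [1.56 0.01 5.11]
t 45.55 pos [0.4504 0.1771 0.067 ] rot [-179.5   41.8 -170. ] j [ 12.9  -5.6 139.4 -27.5   5.1 -60.5] F [ 0.1 -0.7  0.4] open 0.075 gf 0.0
0.95 [0.3583 0.0937 0.0284]
0.87 [0.3044 0.2412 0.024 ]
```

Emit:
{"op": "drive_tool", "data": {
  "rot": [
    [-0.006,0.05,0],
    [-0.006,0.05,0],
    [0,0,0],
    [0,0,0],
    [0,0,0]
  ],
  "offset": [
    [0,0,0],
    [0,0,0],
    [0.6,0,1],
    [0.4,0,1.3],
    [0.2,0,1.3]
  ],
  "grip": [7.5,7.5,7.5,7.5,7.5]
}}

```text
time: 46.15
eef_pos: [0.466, 0.1772, 0.0362]
tool_rot: [-179.9, 37.5, -170.1]
force: [0.4, -0.7, 0.3]
opening: 0.0749
gripper_force: 0.0
```

Run:
```python
from h import *
go([.4737,.1815,.018],[180,36,190.4])
```

```text
t 46.15 pos [0.466  0.1772 0.0362] rot [-179.9   37.5 -170.1] j [ 11.7   1.7 135.5 -13.1   5.5 -75.5] F [ 0.4 -0.7  0.3] open 0.0749 gf 0.0
offset cm (present tool axes) [0.45 0.3  1.95]
rotvec [-0.008  0.027 -0.007] offset after turn [0.4  0.29 1.97]
```

Emit:
{"op": "drive_tool", "data": {
  "rot": [
    [0,0.02,0],
    [0,0.02,0],
    [0,0,0],
    [0,0,0],
    [0,0,0]
  ],
  "offset": [
    [0,0,0],
    [0,0.1,0],
    [0.2,0.1,0.9],
    [0.2,0.1,1],
    [0,0,0]
  ],
  "grip": [7.5,7.5,7.5,7.5,7.5],
  "grip_force": 40
}}

```text
time: 46.65
eef_pos: [0.4725, 0.1811, 0.0176]
tool_rot: [-179.8, 35.1, -170.1]
force: [0.1, -0.3, 0.2]
opening: 0.0749
gripper_force: 0.0
```

Emit:
{"op": "drive_tool", "data": {
  "rot": [
    [0,0,0],
    [0,0,0],
    [0,0,0],
    [0,0,0],
    [0,0,0]
  ],
  "offset": [
    [0,0,0],
    [0,0,0],
    [0,0,0],
    [0,0,0],
    [0,0,0]
  ],
  "grip": [6,4.5,4.5,4.5,4.5]
}}

```text
time: 47.15
eef_pos: [0.4726, 0.1805, 0.018]
tool_rot: [-179.8, 35.2, -170.2]
force: [-4.4, -0.4, 7.3]
opening: 0.05
gripper_force: 39.9
```

Run:
```python
from h import *
go([.4737,.1815,.018],[180,35,190.4])
t=camera("top"); print("mB",fitbox(t,.46,.34,-.1))
```

```text
t 47.15 pos [0.4726 0.1805 0.018 ] rot [-179.8   35.2 -170.2] j [ 12.1   5.7 133.1 -13.7   6.2 -74.5] F [-4.4 -0.4  7.3] open 0.05 gf 39.9
offset cm (present tool axes) [-0.1   0.08  0.07]
rotvec [-0.008  0.003 -0.008] offset after turn [-0.1   0.08  0.07]
mB (array([ 0.45938678,  0.33710758, -0.09409147]), np.float64(0.03273769132172211))
```

Emit:
{"op": "drive_tool", "data": {
  "rot": [
    [0,0,0],
    [0,0,0],
    [0,0,0],
    [0,0,0],
    [0,0,0]
  ],
  "offset": [
    [-1.5,0,-2],
    [-2.4,0,-3],
    [-2.4,0,-3],
    [-2.6,0,-3],
    [-2.6,0,-3]
  ],
  "grip": [4.5,4.5,4.5,4.5,4.5]
}}

```text
time: 47.7
eef_pos: [0.4845, 0.1829, 0.1987]
tool_rot: [-179.8, 35.0, -170.1]
force: [1.2, 0.1, -1.6]
opening: 0.0501
gripper_force: 39.9
```

Emit:
{"op": "drive_tool", "data": {
  "rot": [
    [0,0.122,0],
    [0,0.122,0],
    [0,0.122,0],
    [0,0.122,0],
    [0,0.122,0]
  ],
  "offset": [
    [-0.5,-3.5,-1.5],
    [-0.5,-3.5,-1.5],
    [-0.5,-3.5,-1],
    [0,-3.5,0],
    [0,-3.5,0]
  ],
  "grip": [4.5,4.5,4.5,4.5,4.5]
}}

```text
time: 48.2
eef_pos: [0.5098, 0.008, 0.2416]
tool_rot: [-179.9, 0.0, -170.3]
force: [1.3, -0.2, -1.8]
opening: 0.0499
gripper_force: 39.9
```

```bash
cat >> h.py <<'E'
def mould_in_tool(center,yaw,pos,rpy):
    M=R.from_euler("xyz",rpy,degrees=True); return M.inv().apply(np.array(center)-pos), M.inv().apply([np.cos(yaw),np.sin(yaw),0])
def place_target(c,a,peg,heading,z=.0575):
    # tool pitched p, yaw=heading(deg): find p so a->down
    best=min(np.arange(20,90,.25),key=lambda p:R.from_euler("xyz",[180,p,heading],degrees=True).apply(a)[2])
    T=R.from_euler("xyz",[180,-best if 0 else best,heading],degrees=True)
    return np.array([peg[0],peg[1],z])-T.apply(c),best,T.apply(a)
E
python3 - <<'E'
from h import *
c,a=mould_in_tool([.4804,.1827,.025],np.radians(10.4),[.4726,.1805,.018],[-179.8,35.2,-170.2]); print(c,a)
# forward tilt at yaw ~0 means negative pitch: z_tool=(sin?)..
for y in(-5.8,):
  for p in(-55,-50,50,55):
    T=R.from_euler("xyz",[180,p,y],degrees=True); print(p,"z_tool",T.apply([0,0,1]).round(2),"a",T.apply(a).round(2), "TCP",(np.array([.597,-.355,.0575])-T.apply(c)).round(4))
st()
E
```

```text
[-0.01062174  0.00083651 -0.00107653] [-0.81710009  0.01248373  0.57636065]
-55 z_tool [ 0.81 -0.08 -0.57] a [ 0.   -0.01 -1.  ] TCP [ 0.604  -0.3549  0.0656]
-50 z_tool [ 0.76 -0.08 -0.64] a [-0.08 -0.   -1.  ] TCP [ 0.6047 -0.3549  0.0649]
50 z_tool [-0.76  0.08 -0.64] a [-0.96  0.09  0.26] TCP [ 0.6031 -0.3548  0.0487]
55 z_tool [-0.81  0.08 -0.57] a [-0.94  0.08  0.34] TCP [ 0.6023 -0.3547  0.0482]
t 48.2 pos [0.5098 0.008  0.2416] rot [-179.9    0.  -170.3] j [-8.700e+00  2.200e+00  9.470e+01 -1.000e-01  8.300e+01 -1.084e+02] F [ 1.3 -0.2 -1.8] open 0.0499 gf 39.9
```

Emit:
{"op": "drive_tool", "data": {
  "rot": [
    [0,0,0.1365],
    [0,0,0.1365],
    [0,0,0.1365],
    [0,0,0.1365],
    [0,0,0.1365]
  ],
  "offset": [
    [0,-3,0],
    [0.4,-3,0],
    [0.8,-2.8,0],
    [1.2,-2.7,0],
    [1.5,-2.5,0]
  ],
  "grip": [4.5,4.5,4.5,4.5,4.5]
}}

```text
time: 48.7
eef_pos: [0.4585, -0.1194, 0.2395]
tool_rot: [-180.0, 0.1, 150.3]
force: [-0.8, 0.3, -0.9]
opening: 0.0496
gripper_force: 39.9
```

Emit:
{"op": "drive_tool", "data": {
  "rot": [
    [0,0,0.1365],
    [0,0,0.1365],
    [0,0,0.1365],
    [0,0,0.1365],
    [0,0,0.1365]
  ],
  "offset": [
    [0,0,0],
    [0,0,0],
    [0,0,0],
    [0,0,0],
    [0,0,0]
  ],
  "grip": [4.5,4.5,4.5,4.5,4.5]
}}

```text
time: 49.2
eef_pos: [0.4587, -0.1179, 0.2397]
tool_rot: [179.9, 0.1, 111.2]
force: [-0.4, 0.1, -1.0]
opening: 0.0494
gripper_force: 39.9
```

Emit:
{"op": "drive_tool", "data": {
  "rot": [
    [0,0,0.1365],
    [0,0,0.1365],
    [0,0,0.1365],
    [0,0,0.1365],
    [0,0,0.1365]
  ],
  "offset": [
    [0,0,0],
    [0,0,0],
    [0,0,0],
    [0,0,0],
    [0,0,0]
  ],
  "grip": [4.5,4.5,4.5,4.5,4.5]
}}

```text
time: 49.7
eef_pos: [0.4587, -0.1179, 0.2397]
tool_rot: [179.9, 0.0, 72.1]
force: [-0.3, 1.4, -2.0]
opening: 0.0499
gripper_force: 39.9
```

Emit:
{"op": "drive_tool", "data": {
  "rot": [
    [0,0,0.1365],
    [0,0,0.1365],
    [0,0,0.1365],
    [0,0,0.1365],
    [0,0,0.1365]
  ],
  "offset": [
    [0,0,0],
    [0,0,0],
    [0,0,0],
    [0,0,0],
    [0,0,0]
  ],
  "grip": [4.5,4.5,4.5,4.5,4.5]
}}

```text
time: 50.2
eef_pos: [0.4587, -0.1178, 0.2397]
tool_rot: [179.9, -0.0, 33.0]
force: [0.1, 0.4, -2.6]
opening: 0.0499
gripper_force: 39.9
```

Emit:
{"op": "drive_tool", "data": {
  "rot": [
    [0,0,0.1365],
    [0,0,0.1365],
    [0,0,0.1365],
    [0,0,0.1365],
    [0,0,0.1365]
  ],
  "offset": [
    [0,0,0],
    [0,0,0],
    [0,0,0],
    [0,0,0],
    [0,0,0]
  ],
  "grip": [4.5,4.5,4.5,4.5,4.5]
}}

```text
time: 50.7
eef_pos: [0.4588, -0.1178, 0.2397]
tool_rot: [179.9, -0.1, -6.1]
force: [0.3, 0.2, -1.5]
opening: 0.0498
gripper_force: 39.9
```

Run:
```python
from h import *
go([.56,-.35,.25],[180,-55,-5.8])
```

```text
t 50.7 pos [ 0.4588 -0.1178  0.2397] rot [ 1.799e+02 -1.000e-01 -6.100e+00] j [-24.9  -2.4  99.6  -0.   82.7  71.2] F [ 0.3  0.2 -1.5] open 0.0498 gf 39.9
offset cm (present tool axes) [12.53 22.01 -0.99]
rotvec [ 0.003  0.958 -0.004] offset after turn [ 7.97 22.07  9.58]
```

Emit:
{"op": "drive_tool", "data": {
  "rot": [
    [0,0.1,0],
    [0,0.1,0],
    [0,0.1,0],
    [0,0.1,0],
    [0,0.1,0]
  ],
  "offset": [
    [1.5,4.4,0],
    [1.5,4.4,0],
    [1.5,4.4,0],
    [1.3,4.4,0.3],
    [1.2,4.4,0.4]
  ],
  "grip": [4.5,4.5,4.5,4.5,4.5]
}}

```text
time: 51.2
eef_pos: [0.5071, -0.3457, 0.2478]
tool_rot: [179.8, -29.1, -5.7]
force: [0.8, 1.0, -1.8]
opening: 0.0496
gripper_force: 39.9
```

Emit:
{"op": "drive_tool", "data": {
  "rot": [
    [0,0.09,0],
    [0,0.09,0],
    [0,0.09,0],
    [0,0.09,0],
    [0,0.09,0]
  ],
  "offset": [
    [0,0,0],
    [0,0,0],
    [0,0,0],
    [0,0,0],
    [0,0,0]
  ],
  "grip": [4.5,4.5,4.5,4.5,4.5]
}}

```text
time: 51.7
eef_pos: [0.5066, -0.344, 0.2471]
tool_rot: [179.7, -54.8, -5.6]
force: [0.2, 0.4, -2.4]
opening: 0.05
gripper_force: 39.9
```

Run:
```python
from h import *
go([.604,-.355,.15],[180,-55,-5.8])
```

```text
t 51.7 pos [ 0.5066 -0.344   0.2471] rot [179.7 -54.8  -5.6] j [-66.8  -4.6 119.   63.2  53.1  -6. ] F [ 0.2  0.4 -2.4] open 0.05 gf 39.9
offset cm (present tool axes) [-2.28  0.08 13.6 ]
rotvec [0.002 0.004 0.002] offset after turn [-2.34  0.11 13.59]
```

Emit:
{"op": "drive_tool", "data": {
  "rot": [
    [0,0,0],
    [0,0,0],
    [0,0,0],
    [0,0,0],
    [0,0,0]
  ],
  "offset": [
    [-0.5,0,3],
    [-0.6,0,3.5],
    [-0.6,0,3.5],
    [-0.6,0.1,3.5],
    [0,0,0]
  ],
  "grip": [4.5,4.5,4.5,4.5,4.5]
}}

```text
time: 52.2
eef_pos: [0.6032, -0.3524, 0.1442]
tool_rot: [-179.6, -54.2, -6.0]
force: [0.1, 0.4, -2.2]
opening: 0.0497
gripper_force: 39.9
```

Run:
```python
from h import *
go([.604,-.355,.066],[180,-55,-5.8])
p=camera("scene"); t=camera("top"); s=st()
for c in(p,t):
  for k in("mould0_mid","peg0"):
    for d in place_of(c,k):
      X=w(c,d["at"])
      if X[1]<-.05 or X[1]>.3: print(k,round(d["score"],2),X.round(4))
```

```text
t 52.2 pos [ 0.6032 -0.3524  0.1442] rot [-179.6  -54.2   -6. ] j [-55.7  14.6 112.9  76.7  39.8 -17.6] F [ 0.1  0.4 -2.2] open 0.0497 gf 39.9
offset cm (present tool axes) [-6.28  0.28  4.66]
rotvec [-0.005  0.014 -0.002] offset after turn [-6.34  0.25  4.57]
t 52.3 pos [ 0.603  -0.354   0.1488] rot [-180.   -54.5   -5.7] j [-55.8  14.2 112.9  76.6  39.9 -17.5] F [ 0.3  0.3 -0.7] open 0.0497 gf 39.9
mould0_mid 0.68 [ 0.596  -0.3522  0.1366]
peg0 0.89 [ 0.6157 -0.1629  0.0126]
peg0 0.73 [ 0.6072 -0.259   0.0129]
peg0 0.6 [ 0.5986 -0.3533  0.0135]
mould0_mid 0.67 [ 0.5974 -0.356   0.1434]
peg0 0.81 [ 0.6143 -0.2637  0.0127]
peg0 0.71 [ 0.6167 -0.1608  0.0127]
peg0 0.56 [ 0.5968 -0.3564  0.0154]
```

Emit:
{"op": "drive_tool", "data": {
  "rot": [
    [0,0,0],
    [0,0,0],
    [0,0,0],
    [0,0,0],
    [0,0,0]
  ],
  "offset": [
    [-0.8,0,0.58],
    [-0.8,0,0.58],
    [-0.8,0,0.58],
    [-0.8,0,0.58],
    [-0.8,0,0.58]
  ],
  "grip": [4.5,4.5,4.5,4.5,4.5]
}}

```text
time: 53.0
eef_pos: [0.6038, -0.3563, 0.1029]
tool_rot: [179.6, -54.7, -5.5]
force: [-0.8, -0.1, -1.0]
opening: 0.0499
gripper_force: 39.9
```

Emit:
{"op": "drive_tool", "data": {
  "rot": [
    [0,0,0],
    [0,0,0],
    [0,0,0],
    [0,0,0],
    [0,0,0]
  ],
  "offset": [
    [-0.5,0,0.36],
    [-0.5,0,0.36],
    [-0.5,0,0.36],
    [-0.4,0,0.29],
    [0,0,0]
  ],
  "grip": [4.5,4.5,4.5,4.5,4.5]
}}

```text
time: 53.5
eef_pos: [0.6037, -0.3549, 0.0769]
tool_rot: [179.9, -54.6, -5.7]
force: [-1.1, -0.8, -2.2]
opening: 0.0497
gripper_force: 39.9
```

Run:
```python
from h import *
go([.604,-.355,.066],[180,-55,-5.8])
```

```text
t 53.5 pos [ 0.6037 -0.3549  0.0769] rot [179.9 -54.6  -5.7] j [-55.8  22.9 113.4  88.1  38.6 -32.3] F [-1.1 -0.8 -2.2] open 0.0497 gf 39.9
offset cm (present tool axes) [-0.87  0.    0.65]
rotvec [0.    0.008 0.001] offset after turn [-0.88  0.    0.65]
```

Lower the last centimetre, then release and retreat along the tool.

Emit:
{"op": "drive_tool", "data": {
  "rot": [
    [0,0,0],
    [0,0,0],
    [0,0,0],
    [0,0,0],
    [0,0,0]
  ],
  "offset": [
    [-0.3,0,0.2],
    [-0.3,0,0.2],
    [-0.2,0,0.2],
    [0,0,0],
    [0,0,0]
  ],
  "grip": [4.5,4.5,4.5,4.5,4.5]
}}

```text
time: 54.0
eef_pos: [0.6043, -0.3552, 0.0676]
tool_rot: [179.8, -54.6, -5.6]
force: [-0.5, -0.2, -1.3]
opening: 0.0498
gripper_force: 39.9
```

Emit:
{"op": "drive_tool", "data": {
  "rot": [
    [0,0,0],
    [0,0,0],
    [0,0,0],
    [0,0,0],
    [0,0,0]
  ],
  "offset": [
    [0,0,0],
    [0,0,0],
    [0,0,0],
    [0,0,0],
    [0,0,0]
  ],
  "grip": [5.6,6.2,6.6,6.6,6.6]
}}

```text
time: 54.5
eef_pos: [0.6044, -0.3554, 0.068]
tool_rot: [179.8, -54.6, -5.6]
force: [-0.4, -0.9, 0.3]
opening: 0.066
gripper_force: 0.0
```

Emit:
{"op": "drive_tool", "data": {
  "rot": [
    [0,0,0],
    [0,0,0],
    [0,0,0],
    [0,0,0],
    [0,0,0]
  ],
  "offset": [
    [0,0,-1],
    [0,0,-2.5],
    [0,0,-4],
    [0,0,-4],
    [0,0,-4]
  ],
  "grip": [6.6,6.6,6.6,6.6,6.6]
}}

```text
time: 55.0
eef_pos: [0.4771, -0.3416, 0.1581]
tool_rot: [179.9, -54.6, -5.7]
force: [0.0, -0.8, 1.2]
opening: 0.0662
gripper_force: 0.0
```

Emit:
{"op": "drive_tool", "data": {
  "rot": [
    [0,-0.12,0],
    [0,-0.12,0],
    [0,-0.12,0],
    [0,-0.12,0],
    [0,-0.12,0]
  ],
  "offset": [
    [1,-3,-1],
    [1,-3,-1],
    [1,-3,-1],
    [0,-3,-1],
    [0,-3,-1]
  ],
  "grip": [7.5,7.5,7.5,7.5,7.5]
}}

```text
time: 55.5
eef_pos: [0.4774, -0.2171, 0.2011]
tool_rot: [-179.1, -26.8, -5.3]
force: [1.1, 0.7, -0.1]
opening: 0.0751
gripper_force: 0.0
```

Run:
```python
from h import *
s=st(); p=camera("scene"); t=camera("top")
for c in(p,t):
  for d in place_of(c,"mould0_mid"):
      X=w(c,d["at"]); print(round(d["score"],2),X.round(4))
print("mB",fitbox(t,.46,.34,-.1))
go([.45,.33,.2],[180,0,-5.4])
```

```text
t 55.5 pos [ 0.4774 -0.2171  0.2011] rot [-179.1  -26.8   -5.3] j [-45.7 -10.3 115.8  21.6  56.   40.1] F [ 1.1  0.7 -0.1] open 0.0751 gf 0.0
0.98 [0.3063 0.2363 0.0174]
0.89 [0.3609 0.0945 0.02  ]
0.71 [ 0.5978 -0.3564  0.0564]
0.71 [ 0.6004 -0.354   0.0102]
0.6 [ 0.6002  0.2858 -0.0061]
0.92 [ 0.5977 -0.3578  0.0626]
0.8 [0.3615 0.0938 0.0295]
0.78 [0.3017 0.2363 0.0254]
mB (array([ 0.45940153,  0.3372272 , -0.09514513]), np.float64(0.04365536038764384))
t 55.7 pos [ 0.4793 -0.2167  0.2007] rot [-179.   -27.2   -5. ] j [-45.8 -10.2 115.9  22.1  55.8  39.4] F [ 0.4 -0.3 -0.4] open 0.075 gf 0.0
offset cm (present tool axes) [ -6.87 -54.26  -2.53]
rotvec [-0.018 -0.474  0.011] offset after turn [ -8.07 -54.15   0.07]
```

Emit:
{"op": "drive_tool", "data": {
  "rot": [
    [0,-0.095,0],
    [0,-0.095,0],
    [0,-0.095,0],
    [0,-0.095,0],
    [0,-0.094,0]
  ],
  "offset": [
    [-0.4,-4,-1],
    [-0.4,-4,-1],
    [-0.4,-4,-1],
    [-0.4,-4,-1],
    [-0.4,-4,-1]
  ],
  "grip": [7.5,7.5,7.5,7.5,7.5]
}}

```text
time: 56.2
eef_pos: [0.4613, -0.0159, 0.2445]
tool_rot: [-179.0, 0.4, -4.9]
force: [0.6, 0.2, 0.4]
opening: 0.0748
gripper_force: 0.0
```

Emit:
{"op": "drive_tool", "data": {
  "rot": [
    [0,0,-0.1365],
    [0,0,-0.1365],
    [0,0,-0.1365],
    [0,0,-0.1365],
    [0,0,-0.1365]
  ],
  "offset": [
    [0,0,0],
    [0,0,0],
    [0,0,0],
    [0,0,0],
    [0,0,0]
  ],
  "grip": [7.5,7.5,7.5,7.5,7.5]
}}

```text
time: 56.7
eef_pos: [0.4614, -0.0173, 0.2432]
tool_rot: [-179.0, -0.4, 34.6]
force: [-0.8, 0.4, 0.1]
opening: 0.0751
gripper_force: 0.0
```

Emit:
{"op": "drive_tool", "data": {
  "rot": [
    [0,0,-0.1365],
    [0,0,-0.1365],
    [0,0,-0.1365],
    [0,0,-0.1365],
    [0,0,-0.1365]
  ],
  "offset": [
    [0,0,0],
    [0,0,0],
    [0,0,0],
    [0,0,0],
    [0,0,0]
  ],
  "grip": [7.5,7.5,7.5,7.5,7.5]
}}

```text
time: 57.2
eef_pos: [0.4613, -0.0174, 0.2432]
tool_rot: [-179.5, -1.0, 73.7]
force: [0.4, 0.7, 0.2]
opening: 0.0749
gripper_force: 0.0
```

Emit:
{"op": "drive_tool", "data": {
  "rot": [
    [0,0,-0.1365],
    [0,0,-0.1365],
    [0,0,-0.1365],
    [0,0,-0.1365],
    [0,0,-0.1365]
  ],
  "offset": [
    [0,0,0],
    [0,0,0],
    [0,0,0],
    [0,0,0],
    [0,0,0]
  ],
  "grip": [7.5,7.5,7.5,7.5,7.5]
}}

```text
time: 57.7
eef_pos: [0.4613, -0.0174, 0.2432]
tool_rot: [179.8, -1.1, 112.8]
force: [-0.7, -0.6, 0.2]
opening: 0.0749
gripper_force: 0.0
```

Emit:
{"op": "drive_tool", "data": {
  "rot": [
    [0,0,-0.1365],
    [0,0,-0.1365],
    [0,0,-0.1365],
    [0,0,-0.1365],
    [0,0,-0.1365]
  ],
  "offset": [
    [0,0,0],
    [0,0,0],
    [0,0,0],
    [0,0,0],
    [0,0,0]
  ],
  "grip": [7.5,7.5,7.5,7.5,7.5]
}}

```text
time: 58.2
eef_pos: [0.4613, -0.0174, 0.2432]
tool_rot: [179.1, -0.7, 151.9]
force: [-0.3, -0.7, -1.2]
opening: 0.0748
gripper_force: 0.0
```

Run:
```python
from h import *
go([.42,.34,.16],[180,35,174.6])
```

```text
t 58.2 pos [ 0.4613 -0.0174  0.2432] rot [179.1  -0.7 151.9] j [-13.7  -3.8 100.5   1.   83.8 -75.7] F [-0.3 -0.7 -1.2] open 0.0748 gf 0.0
offset cm (present tool axes) [20.38 29.45  9.01]
rotvec [-0.104 -0.612 -0.39 ] offset after turn [10.9  35.19  2.53]
```

Emit:
{"op": "drive_tool", "data": {
  "rot": [
    [0.003,0,-0.079],
    [0.003,0,-0.079],
    [0.003,0,-0.079],
    [0.003,0,-0.079],
    [0.003,0,-0.079]
  ],
  "offset": [
    [1.3,3,0],
    [1.1,3,0],
    [0.9,3,0],
    [0.7,3,0],
    [0.5,3,0]
  ],
  "grip": [7.5,7.5,7.5,7.5,7.5]
}}

```text
time: 58.7
eef_pos: [0.4693, 0.1402, 0.2449]
tool_rot: [179.9, -0.5, 174.4]
force: [0.2, 0.3, 0.9]
opening: 0.0749
gripper_force: 0.0
```

Emit:
{"op": "drive_tool", "data": {
  "rot": [
    [0,-0.122,0],
    [0,-0.122,0],
    [0,-0.122,0],
    [0,-0.122,0],
    [0,-0.122,0]
  ],
  "offset": [
    [0,4,0],
    [0,4,0],
    [0,4,0],
    [0,4,0],
    [0,4,0]
  ],
  "grip": [7.5,7.5,7.5,7.5,7.5]
}}

```text
time: 59.2
eef_pos: [0.4901, 0.339, 0.2462]
tool_rot: [179.9, 34.8, 174.2]
force: [0.8, -0.9, -0.5]
opening: 0.0746
gripper_force: 0.0
```

Run:
```python
from h import *
t=camera("top"); print("mB",fitbox(t,.46,.34,-.1))
a=np.array([np.cos(-.095),np.sin(-.095)]); g=np.array([.4594,.3372])-.0068*a; print(g)
go([g[0],g[1],.018],[180,35,174.6])
```

```text
mB (array([ 0.45923328,  0.33774232, -0.09416819]), np.float64(0.5716847748112014))
[0.45263066 0.33784503]
t 59.25 pos [0.4857 0.3454 0.2425] rot [179.7  34.7 174.6] j [ 40.5  -0.5 104.7 -30.2  53.9 -30.8] F [-2.3  3.1 -1.6] open 0.075 gf 0.0
offset cm (present tool axes) [15.44 -1.15 16.61]
rotvec [ 0.004 -0.005 -0.001] offset after turn [15.52 -1.07 16.54]
```

Emit:
{"op": "drive_tool", "data": {
  "rot": [
    [0,0,0],
    [0,0,0],
    [0,0,0],
    [0,0,0],
    [0,0,0]
  ],
  "offset": [
    [3.1,-0.2,1.3],
    [3.1,-0.2,1.3],
    [3.1,-0.2,1.3],
    [3.1,-0.2,1.3],
    [3.1,-0.2,1.3]
  ],
  "grip": [7.5,7.5,7.5,7.5,7.5]
}}

```text
time: 59.75
eef_pos: [0.3979, 0.3358, 0.1025]
tool_rot: [-179.9, 34.4, 174.2]
force: [-0.1, 1.0, 0.6]
opening: 0.0748
gripper_force: 0.0
```

Run:
```python
from h import *
go([.4526,.3378,.018],[180,35,174.6])
```

```text
t 59.75 pos [0.3979 0.3358 0.1025] rot [-179.9   34.4  174.2] j [ 47.9   4.4 118.7 -41.9  43.1  -8.4] F [-0.1  1.   0.6] open 0.0748 gf 0.0
offset cm (present tool axes) [ 0.31  0.78 10.04]
rotvec [-0.006 -0.01  -0.006] offset after turn [ 0.41  0.72 10.04]
```

Emit:
{"op": "drive_tool", "data": {
  "rot": [
    [0,-0.002,0],
    [0,-0.002,0],
    [0,-0.002,0],
    [0,-0.002,0],
    [0,-0.002,0]
  ],
  "offset": [
    [0.1,0.2,2.5],
    [0.1,0.2,2.5],
    [0.1,0.2,2],
    [0.1,0.1,1.5],
    [0,0,1]
  ],
  "grip": [7.5,7.5,7.5,7.5,7.5]
}}

```text
time: 60.25
eef_pos: [0.4501, 0.3373, 0.0224]
tool_rot: [-179.8, 35.0, 174.2]
force: [-0.4, 0.5, 0.3]
opening: 0.0753
gripper_force: 0.0
```

Run:
```python
from h import *
go([.4526,.3378,.018],[180,35,174.6])
```

```text
t 60.25 pos [0.4501 0.3373 0.0224] rot [-179.8   35.   174.2] j [ 43.2  17.5 116.4 -52.7  33.1   1.1] F [-0.4  0.5  0.3] open 0.0753 gf 0.0
offset cm (present tool axes) [0.05 0.08 0.5 ]
rotvec [-0.007 -0.    -0.005] offset after turn [0.05 0.07 0.5 ]
```

Emit:
{"op": "drive_tool", "data": {
  "rot": [
    [0,0,0],
    [0,0,0],
    [0,0,0],
    [0,0,0],
    [0,0,0]
  ],
  "offset": [
    [0,0.1,0.5],
    [0,0,0],
    [0,0,0],
    [0,0,0],
    [0,0,0]
  ],
  "grip": [7.5,7.5,5.5,4.5,4.5]
}}

```text
time: 60.75
eef_pos: [0.4533, 0.3421, 0.0223]
tool_rot: [179.9, 35.3, 174.3]
force: [-0.1, -0.9, 0.8]
opening: 0.0546
gripper_force: 0.6
```

Emit:
{"op": "drive_tool", "data": {
  "rot": [
    [0,0,0],
    [0,0,0],
    [0,0,0],
    [0,0,0],
    [0,0,0]
  ],
  "offset": [
    [0,0,0],
    [0,0,0],
    [0,0,0],
    [0,0,0],
    [0,0,0]
  ],
  "grip": [4.5,4.5,4.5,4.5,4.5]
}}

```text
time: 61.25
eef_pos: [0.4533, 0.342, 0.0222]
tool_rot: [179.9, 35.3, 174.3]
force: [-3.5, -1.6, 6.4]
opening: 0.05
gripper_force: 40.0
```

Emit:
{"op": "drive_tool", "data": {
  "rot": [
    [0,0,0],
    [0,0,0],
    [0,0,0],
    [0,0,0],
    [0,0,0]
  ],
  "offset": [
    [-1.5,0,-2],
    [-2.4,0,-3.3],
    [-2.4,0,-3.3],
    [-2.4,0,-3.3],
    [-2.4,0,-3.3]
  ],
  "grip": [4.5,4.5,4.5,4.5,4.5]
}}

```text
time: 61.75
eef_pos: [0.4554, 0.3413, 0.2107]
tool_rot: [179.9, 35.2, 174.3]
force: [1.1, 0.8, -1.6]
opening: 0.05
gripper_force: 40.0
```

Emit:
{"op": "drive_tool", "data": {
  "rot": [
    [0,0.122,0],
    [0,0.122,0],
    [0,0.122,0],
    [0,0.122,0],
    [0,0.122,0]
  ],
  "offset": [
    [0,-3.5,-1.5],
    [0,-3.5,-1],
    [0,-3.5,-1],
    [0,-3.5,0],
    [0,-3.5,0]
  ],
  "grip": [4.5,4.5,4.5,4.5,4.5]
}}

```text
time: 62.25
eef_pos: [0.4225, 0.1691, 0.2409]
tool_rot: [179.8, 0.5, 174.3]
force: [-0.8, -0.7, -1.7]
opening: 0.0497
gripper_force: 40.0
```

Emit:
{"op": "drive_tool", "data": {
  "rot": [
    [0,0,0],
    [0,0,0],
    [0,0,0],
    [0,0,0],
    [0,0,0]
  ],
  "offset": [
    [0.5,-4.5,0],
    [0.5,-4.5,0],
    [0.5,-4.5,0],
    [0.5,-4.5,0],
    [0.5,-4.5,0]
  ],
  "grip": [4.5,4.5,4.5,4.5,4.5]
}}

```text
time: 62.75
eef_pos: [0.3744, -0.0529, 0.2386]
tool_rot: [180.0, 0.6, 174.3]
force: [0.4, -0.2, -1.1]
opening: 0.0495
gripper_force: 40.0
```

Run:
```python
from h import *
s=st()
```

```text
t 62.75 pos [ 0.3744 -0.0529  0.2386] rot [180.    0.6 174.3] j [ -21.4  -15.9  111.2    0.2   84.1 -105.7] F [ 0.4 -0.2 -1.1] open 0.0495 gf 40.0
```

Emit:
{"op": "drive_tool", "data": {
  "rot": [
    [0,0,0.1257],
    [0,0,0.1257],
    [0,0,0.1257],
    [0,0,0.1257],
    [0,0,0.1257]
  ],
  "offset": [
    [-1.5,-1.5,0],
    [-1.5,-1.5,0],
    [-1.5,-1.5,0],
    [-1,-1.5,0],
    [-0.5,-1.5,0]
  ],
  "grip": [4.5,4.5,4.5,4.5,4.5]
}}

```text
time: 63.25
eef_pos: [0.4068, -0.1391, 0.2388]
tool_rot: [179.6, 0.4, 138.0]
force: [-0.0, 0.8, -2.0]
opening: 0.0494
gripper_force: 40.0
```

Emit:
{"op": "drive_tool", "data": {
  "rot": [
    [0,0,0.1257],
    [0,0,0.1257],
    [0,0,0.1257],
    [0,0,0.1257],
    [0,0,0.1257]
  ],
  "offset": [
    [0,0,0],
    [0,0,0],
    [0,0,0],
    [0,0,0],
    [0,0,0]
  ],
  "grip": [4.5,4.5,4.5,4.5,4.5]
}}

```text
time: 63.75
eef_pos: [0.4063, -0.138, 0.2388]
tool_rot: [179.4, 0.1, 102.0]
force: [-0.7, 0.9, 0.0]
opening: 0.0498
gripper_force: 40.0
```

Emit:
{"op": "drive_tool", "data": {
  "rot": [
    [0,0,0.1257],
    [0,0,0.1257],
    [0,0,0.1257],
    [0,0,0.1257],
    [0,0,0.1257]
  ],
  "offset": [
    [0,0,0],
    [0,0,0],
    [0,0,0],
    [0,0,0],
    [0,0,0]
  ],
  "grip": [4.5,4.5,4.5,4.5,4.5]
}}

```text
time: 64.25
eef_pos: [0.4063, -0.138, 0.2387]
tool_rot: [179.5, -0.2, 66.0]
force: [-0.6, -0.8, -1.3]
opening: 0.0498
gripper_force: 40.0
```

Emit:
{"op": "drive_tool", "data": {
  "rot": [
    [0,0,0.1257],
    [0,0,0.1257],
    [0,0,0.1257],
    [0,0,0.1257],
    [0,0,0.1257]
  ],
  "offset": [
    [0,0,0],
    [0,0,0],
    [0,0,0],
    [0,0,0],
    [0,0,0]
  ],
  "grip": [4.5,4.5,4.5,4.5,4.5]
}}

```text
time: 64.75
eef_pos: [0.4063, -0.138, 0.2388]
tool_rot: [179.7, -0.5, 30.0]
force: [0.9, -0.5, -1.4]
opening: 0.0499
gripper_force: 40.0
```

Emit:
{"op": "drive_tool", "data": {
  "rot": [
    [0,0,0.1257],
    [0,0,0.1257],
    [0,0,0.1257],
    [0,0,0.1257],
    [0,0,0.1257]
  ],
  "offset": [
    [0,0,0],
    [0,0,0],
    [0,0,0],
    [0,0,0],
    [0,0,0]
  ],
  "grip": [4.5,4.5,4.5,4.5,4.5]
}}

```text
time: 65.25
eef_pos: [0.4063, -0.138, 0.2388]
tool_rot: [-179.9, -0.6, -6.0]
force: [-0.2, 0.8, -1.5]
opening: 0.0499
gripper_force: 40.0
```

Run:
```python
from h import *
c,a=mould_in_tool([.4599,.3412,.025],np.radians(-5.6),[.4533,.342,.0222],[179.9,35.3,174.3]); print(c,a)
T=R.from_euler("xyz",[180,-54.7,-5.8],degrees=True); print("TCP",(np.array([.6175,-.1625,.0575])-T.apply(c)).round(4),T.apply(a).round(3))
go([.53,-.16,.25],[180,-54.7,-5.8])
```

```text
[-0.00704272 -0.00014325  0.00155548] [-8.16136347e-01  7.36775940e-04  5.77858910e-01]
TCP [ 0.6203 -0.1629  0.0641] [-0.    -0.001 -1.   ]
t 65.25 pos [ 0.4063 -0.138   0.2388] rot [-179.9   -0.6   -6. ] j [-30.6  -8.6 105.3   0.3  82.8  65.4] F [-0.2  0.8 -1.5] open 0.0499 gf 40.0
offset cm (present tool axes) [12.55  0.89 -1.  ]
rotvec [ 0.001  0.945 -0.004] offset after turn [8.16 0.94 9.58]
```

Emit:
{"op": "drive_tool", "data": {
  "rot": [
    [0,0.094,0],
    [0,0.094,0],
    [0,0.094,0],
    [0,0.094,0],
    [0,0.094,0]
  ],
  "offset": [
    [2.5,0.2,0],
    [2.5,0.2,0.3],
    [2.4,0.2,0.6],
    [2.3,0.2,0.8],
    [2.2,0.2,1]
  ],
  "grip": [4.5,4.5,4.5,4.5,4.5]
}}

```text
time: 65.75
eef_pos: [0.5289, -0.1606, 0.236]
tool_rot: [-180.0, -27.7, -5.8]
force: [-0.8, 0.8, -1.3]
opening: 0.0501
gripper_force: 40.0
```

Emit:
{"op": "drive_tool", "data": {
  "rot": [
    [0,0.094,0],
    [0,0.094,0],
    [0,0.094,0],
    [0,0.094,0],
    [0,0.094,0]
  ],
  "offset": [
    [0,0,0],
    [0,0,0],
    [0,0,0],
    [0,0,0],
    [0,0,0]
  ],
  "grip": [4.5,4.5,4.5,4.5,4.5]
}}

```text
time: 66.25
eef_pos: [0.5276, -0.1602, 0.2356]
tool_rot: [180.0, -54.5, -5.7]
force: [0.7, 0.3, -1.5]
opening: 0.0495
gripper_force: 40.0
```

Run:
```python
from h import *
go([.620,-.163,.16],[180,-54.7,-5.8])
```

```text
t 66.25 pos [ 0.5276 -0.1602  0.2356] rot [180.  -54.5  -5.7] j [-45.5 -20.2 132.3  59.8  37.   10.3] F [ 0.7  0.3 -1.5] open 0.0495 gf 40.0
offset cm (present tool axes) [-0.79 -0.65 11.9 ]
rotvec [-0.     0.004  0.001] offset after turn [-0.84 -0.65 11.89]
```

Emit:
{"op": "drive_tool", "data": {
  "rot": [
    [0,0,0],
    [0,0,0],
    [0,0,0],
    [0,0,0],
    [0,0,0]
  ],
  "offset": [
    [-0.2,-0.1,2.5],
    [-0.2,-0.2,3.2],
    [-0.2,-0.2,3.2],
    [-0.2,-0.1,3],
    [0,0,0]
  ],
  "grip": [4.5,4.5,4.5,4.5,4.5]
}}

```text
time: 66.75
eef_pos: [0.6199, -0.1623, 0.155]
tool_rot: [-179.6, -53.9, -6.0]
force: [0.1, 0.7, -0.8]
opening: 0.0498
gripper_force: 40.0
```

Run:
```python
from h import *
p=camera("scene"); t=camera("top")
go([.6203,-.163,.0655],[180,-54.7,-5.8])
for c in(p,t):
  for k in("mould0_mid","peg0"):
    for d in place_of(c,k):
      X=w(c,d["at"])
      if X[1]<-.05: print(k,round(d["score"],2),X.round(4))
```

```text
t 66.85 pos [ 0.6196 -0.1628  0.1585] rot [-179.8  -54.1   -5.9] j [-35.    2.5 124.9  84.8  23.5 -12.5] F [ 0.1 -0.1 -1.1] open 0.0497 gf 40.0
offset cm (present tool axes) [-7.5   0.03  5.51]
rotvec [-0.003  0.01  -0.001] offset after turn [-7.55  0.01  5.43]
mould0_mid 0.96 [ 0.5982 -0.3565  0.0526]
peg0 0.91 [ 0.6004 -0.3538  0.0126]
peg0 0.69 [ 0.6144 -0.1644  0.0111]
peg0 0.66 [ 0.5973 -0.3568  0.0559]
peg0 0.57 [ 0.6029 -0.2594  0.014 ]
mould0_mid 0.62 [ 0.6    -0.3575  0.0615]
peg0 0.92 [ 0.6127 -0.2612  0.0158]
peg0 0.8 [ 0.615  -0.1606  0.0131]
peg0 0.75 [ 0.5989 -0.3532  0.0193]
peg0 0.55 [ 0.6173 -0.1656  0.1512]
```

Emit:
{"op": "drive_tool", "data": {
  "rot": [
    [0,0,0],
    [0,0,0],
    [0,0,0],
    [0,0,0],
    [0,0,0]
  ],
  "offset": [
    [-0.8,0,0.6],
    [-0.8,0,0.6],
    [-0.8,0,0.6],
    [-0.8,0,0.6],
    [-0.8,0,0.6]
  ],
  "grip": [4.5,4.5,4.5,4.5,4.5]
}}

```text
time: 67.55
eef_pos: [0.6213, -0.1644, 0.1116]
tool_rot: [179.9, -54.4, -5.7]
force: [1.1, -0.7, -1.3]
opening: 0.0498
gripper_force: 40.0
```

Emit:
{"op": "drive_tool", "data": {
  "rot": [
    [0,0,0],
    [0,0,0],
    [0,0,0],
    [0,0,0],
    [0,0,0]
  ],
  "offset": [
    [-0.6,0,0.42],
    [-0.6,0,0.42],
    [-0.6,0,0.42],
    [-0.6,0,0.42],
    [-0.4,0,0.3]
  ],
  "grip": [4.5,4.5,4.5,4.5,4.5]
}}

```text
time: 68.05
eef_pos: [0.621, -0.1643, 0.0769]
tool_rot: [180.0, -54.4, -5.8]
force: [0.6, 0.0, -1.7]
opening: 0.0494
gripper_force: 40.0
```

Run:
```python
from h import *
go([.6203,-.163,.0655],[180,-54.7,-5.8])
```

```text
t 68.05 pos [ 0.621  -0.1643  0.0769] rot [180.  -54.4  -5.8] j [-35.   14.9 125.8 114.5  25.8 -44.9] F [ 0.6  0.  -1.7] open 0.0494 gf 40.0
offset cm (present tool axes) [-0.97 -0.12  0.6 ]
rotvec [0.    0.006 0.   ] offset after turn [-0.98 -0.12  0.59]
```

Emit:
{"op": "drive_tool", "data": {
  "rot": [
    [0,0,0],
    [0,0,0],
    [0,0,0],
    [0,0,0],
    [0,0,0]
  ],
  "offset": [
    [-0.3,0,0.2],
    [-0.3,0,0.2],
    [-0.3,0,0.2],
    [0,0,0],
    [0,0,0]
  ],
  "grip": [4.5,4.5,4.5,4.5,4.5]
}}

```text
time: 68.55
eef_pos: [0.6206, -0.1634, 0.0648]
tool_rot: [-179.9, -54.3, -5.8]
force: [0.1, -0.3, -1.3]
opening: 0.0493
gripper_force: 40.0
```

Emit:
{"op": "drive_tool", "data": {
  "rot": [
    [0,0,0],
    [0,0,0],
    [0,0,0],
    [0,0,0],
    [0,0,0]
  ],
  "offset": [
    [0,0,0],
    [0,0,0],
    [0,0,0],
    [0,0,0],
    [0,0,0]
  ],
  "grip": [5.6,6.2,6.6,6.6,6.6]
}}

```text
time: 69.05
eef_pos: [0.6207, -0.1635, 0.0651]
tool_rot: [-179.9, -54.3, -5.8]
force: [-0.0, -0.2, -0.4]
opening: 0.0662
gripper_force: 0.0
```

Emit:
{"op": "drive_tool", "data": {
  "rot": [
    [0,0,0],
    [0,0,0],
    [0,0,0],
    [0,0,0],
    [0,0,0]
  ],
  "offset": [
    [0,0,-1],
    [0,0,-2.5],
    [0,0,-3.5],
    [0,0,-3.5],
    [0,0,-3]
  ],
  "grip": [6.6,6.6,6.6,6.6,6.6]
}}

```text
time: 69.55
eef_pos: [0.5103, -0.1519, 0.1439]
tool_rot: [-179.9, -54.2, -5.8]
force: [0.8, 0.4, 2.0]
opening: 0.066
gripper_force: 0.0
```

Emit:
{"op": "drive_tool", "data": {
  "rot": [
    [0,-0.13,0],
    [0,-0.13,0],
    [0,-0.13,0],
    [0,-0.13,0],
    [0,-0.13,0]
  ],
  "offset": [
    [1,-1,-0.5],
    [1,-1,-0.5],
    [1,-1,-0.5],
    [0,-1,-0.5],
    [0,-1,-0.5]
  ],
  "grip": [5,3,0,0,0]
}}

```text
time: 70.05
eef_pos: [0.515, -0.1082, 0.1592]
tool_rot: [-177.3, -32.6, -4.6]
force: [0.7, 1.5, -0.4]
opening: 0.0294
gripper_force: 0.0
```

Run:
```python
from h import *
p=camera("scene"); t=camera("top")
for c in(p,t):
  for k in("mould0_mid","switch_tip","spatula0_mid","spatula0_blade"):
    for d in place_of(c,k):
      X=w(c,d["at"])
      if X[0]>.5: print(k,round(d["score"],2),X.round(4))
print(spat(t))
go([.58,-.003,.2],[180,0,0])
```

```text
switch_tip 0.61 [0.676  0.2669 0.1708]
switch_tip 0.56 [ 0.6345 -0.0044  0.1402]
spatula0_mid 0.43 [0.6326 0.2926 0.0983]
spatula0_mid 0.36 [ 0.6175 -0.1635  0.0562]
spatula0_blade 0.7 [0.6799 0.2986 0.1622]
spatula0_blade 0.61 [ 0.6077 -0.2585 -0.0035]
switch_tip 0.5 [ 0.6294 -0.0014  0.1441]
spatula0_mid 0.7 [0.6349 0.2938 0.0977]
spatula0_blade 0.68 [0.6802 0.2977 0.1602]
[(array([156., 180.]), array([0.6326, 0.3157]), array([-0.9237, -0.3831]), np.float64(0.128)), (array([165., 178.]), array([0.6352, 0.2932]), array([-0.9511, -0.3089]), np.float64(0.1151))]
t 70.55 pos [ 0.5154 -0.1085  0.1584] rot [-177.2  -32.9   -4.7] j [-32.9 -10.7 124.1  26.9  41.4  44.6] F [-0.6 -0.9 -0.1] open 0.0006 gf 0.0
offset cm (present tool axes) [  6.95 -11.05   0.08]
rotvec [-0.025 -0.575 -0.065] offset after turn [  6.46 -10.55  -4.16]
```

Emit:
{"op": "drive_tool", "data": {
  "rot": [
    [-0.005,-0.115,-0.013],
    [-0.005,-0.115,-0.013],
    [-0.005,-0.115,-0.013],
    [-0.005,-0.115,-0.013],
    [-0.005,-0.115,-0.013]
  ],
  "offset": [
    [0,-2.1,-1],
    [0,-2.1,-1],
    [0,-2.1,-1],
    [0,-2.1,-0.8],
    [0,-2.1,-0.5]
  ],
  "grip": [0,0,0,0,0]
}}

```text
time: 71.05
eef_pos: [0.5046, -0.0033, 0.2026]
tool_rot: [179.9, 0.1, 0.1]
force: [1.4, -0.8, 0.1]
opening: 0.0003
gripper_force: 0.0
```

Run:
```python
from h import *
p=camera("scene"); t=camera("top")
def fitup(c,x0,y0):
    f=c["frame"].astype(int); S=30; u,v=proj(c,[x0,y0,.06]).astype(int); off=np.array([u-S,v-S])
    b=f[v-S:v+S,u-S:u+S]; m=((b.max(2)<100)&(np.ptp(b,2)<22)).astype(np.uint8)
    n,lab,stt,_=cv2.connectedComponentsWithStats(m); k=1+np.argmax(stt[1:,4]); m=cv2.resize((lab==k).astype(np.uint8)*255,None,fx=6,fy=6,interpolation=1)>127
    def cost(q,ret=0):
        P=[]
        for z in(q[3],q[3]+.085):
            for a,e in((-1,-1),(-1,1),(1,1),(1,-1)):
                cs,sn=np.cos(q[2]),np.sin(q[2]); P.append((proj(c,[q[0]+.025*(cs*a-sn*e),q[1]+.025*(sn*a+cs*e),z])-off+.5)*6-.5)
        im=np.zeros(m.shape,np.uint8); cv2.fillConvexPoly(im,cv2.convexHull(np.round(np.array(P)*16).astype(np.int32)),1,shift=4)
        return 1-(m&(im>0)).sum()/(m|(im>0)).sum()
    q0=[x0,y0,-.1,.015]; r=minimize(cost,q0,method="Nelder-Mead",options=dict(initial_simplex=[q0]+[list(np.array(q0)+np.eye(4)[i]*d) for i,d in enumerate((.006,.006,.1,.008))]))
    return r.x.round(4),round(r.fun,3),round(cost(q0),3)
for nm,c in(("scene",p),("top",t)):
    for pg in((.597,-.356),(.6175,-.163)): print(nm,fitup(c,*pg))
    for d in place_of(c,"mould0_mid")+place_of(c,"peg0"): print(round(d["score"],2),w(c,d["at"]).round(4))
go([.58,-.003,.2],[180,0,0])
```

```text
scene (array([ 0.5993, -0.355 , -0.2851,  0.0132]), np.float64(0.093), np.float64(0.118))
scene (array([ 0.5726, -0.1969, -0.1234, -0.0557]), np.float64(0.036), np.float64(0.128))
0.78 [0.3068 0.2356 0.0227]
0.69 [0.3606 0.0918 0.0226]
0.61 [ 0.5963 -0.3579  0.0541]
0.53 [ 0.7379  0.1374 -0.0039]
0.9 [ 0.5984 -0.3538  0.0118]
0.81 [ 0.6133 -0.1643  0.0111]
0.57 [ 0.6085 -0.2598  0.0139]
top (array([ 0.5995, -0.3566, -0.1227,  0.0086]), np.float64(0.042), np.float64(0.081))
top (array([ 0.623 , -0.1648, -0.1022, -0.0072]), np.float64(0.044), np.float64(0.081))
0.98 [0.3608 0.0924 0.0297]
0.84 [0.3059 0.2379 0.0261]
0.78 [ 0.5998 -0.3558  0.0572]
0.96 [ 0.6166 -0.1583  0.0131]
0.85 [ 0.6099 -0.2597  0.0145]
0.84 [ 0.5969 -0.3546  0.0161]
0.69 [ 4.726e-01 -1.821e-01  4.000e-04]
t 71.35 pos [ 0.5029 -0.0045  0.2003] rot [179.9   0.    0. ] j [-10.3   3.3  98.6  -0.1  78.1  79.7] F [ 0.   0.  -0.6] open 0.0003 gf 0.0
offset cm (present tool axes) [ 7.71 -0.15  0.03]
rotvec [0.001 0.    0.   ] offset after turn [ 7.71 -0.15  0.03]
```

Emit:
{"op": "drive_tool", "data": {
  "rot": [
    [0,0,0],
    [0,0,0],
    [0,0,0],
    [0,0,0],
    [0,0,0]
  ],
  "offset": [
    [1.4,0,0],
    [1.4,0,0],
    [1.4,0,0],
    [1.4,0,0],
    [1.4,0,0]
  ],
  "grip": [0,0,0,0,0]
}}

```text
time: 71.85
eef_pos: [0.5734, -0.0051, 0.2012]
tool_rot: [179.9, -0.1, -0.1]
force: [0.6, -0.3, 0.1]
opening: 0.0003
gripper_force: 0.0
```

Emit:
{"op": "drive_tool", "data": {
  "rot": [
    [0,0,0],
    [0,0,0],
    [0,0,0],
    [0,0,0],
    [0,0,0]
  ],
  "offset": [
    [0,0,1.5],
    [0,0,1.5],
    [0,0,1.5],
    [0,0,1.5],
    [0,0,1.5]
  ],
  "grip": [0,0,0,0,0]
}}

```text
time: 72.35
eef_pos: [0.5732, -0.0039, 0.1245]
tool_rot: [179.9, 0.0, 0.0]
force: [-0.1, -0.7, 0.2]
opening: 0.0004
gripper_force: 0.0
```

Emit:
{"op": "drive_tool", "data": {
  "rot": [
    [0,0,0],
    [0,0,0],
    [0,0,0],
    [0,0,0],
    [0,0,0]
  ],
  "offset": [
    [1,0,0],
    [1,0,0],
    [1,0,0],
    [1,0,0],
    [1,0,0]
  ],
  "grip": [0,0,0,0,0]
}}

```text
time: 72.85
eef_pos: [0.6258, -0.004, 0.1273]
tool_rot: [179.9, -0.1, 0.1]
force: [-1.6, -0.5, 1.1]
opening: 0.0003
gripper_force: 0.7
```

Emit:
{"op": "drive_tool", "data": {
  "rot": [
    [0,0,0],
    [0,0,0],
    [0,0,0],
    [0,0,0],
    [0,0,0]
  ],
  "offset": [
    [1,0,0],
    [1,0,0],
    [1,0,0],
    [0.7,0,0],
    [0.5,0,0]
  ],
  "grip": [0,0,0,0,0]
}}

```text
time: 73.35
eef_pos: [0.6663, -0.0038, 0.1259]
tool_rot: [179.9, 0.0, 0.1]
force: [-5.4, -0.4, 1.4]
opening: 0.0004
gripper_force: 2.6
```

Run:
```python
from h import *
st()
for n in("scene","top"):
    c=camera(n)
    for d in place_of(c,"switch_tip"): print(n,round(d["score"],2),w(c,d["at"]).round(4))
```

```text
t 73.35 pos [ 0.6663 -0.0038  0.1259] rot [1.799e+02 0.000e+00 1.000e-01] j [-7.7 26.6 78.6 -0.1 74.8 82.3] F [-5.4 -0.4  1.4] open 0.0004 gf 2.6
scene 0.61 [ 6.953e-01 -6.000e-04  1.390e-01]
```

Emit:
{"op": "drive_tool", "data": {
  "rot": [
    [0,0,0],
    [0,0,0],
    [0,0,0],
    [0,0,0],
    [0,0,0]
  ],
  "offset": [
    [0.3,0,0],
    [0.3,0,0],
    [0.2,0,0],
    [0,0,0],
    [0,0,0]
  ],
  "grip": [0,0,0,0,0]
}}

```text
time: 74.05
eef_pos: [0.6673, -0.0037, 0.1257]
tool_rot: [179.9, 0.9, 0.1]
force: [-17.5, 0.3, 8.5]
opening: 0.0005
gripper_force: 8.2
```

Hard against the stop (17 N, no further travel). Retreat and check everything before handing in.

Emit:
{"op": "drive_tool", "data": {
  "rot": [
    [0,0,0],
    [0,0,0],
    [0,0,0],
    [0,0,0],
    [0,0,0]
  ],
  "offset": [
    [-1,0,0],
    [-2,0,0],
    [-2.5,0,0],
    [-2.5,0,0],
    [-2,0,-1]
  ],
  "grip": [0,0,0,0,0]
}}

```text
time: 74.55
eef_pos: [0.5728, -0.0039, 0.1356]
tool_rot: [179.9, -0.0, 0.1]
force: [-1.0, -0.0, 1.0]
opening: 0.0005
gripper_force: 0.0
```

Emit:
{"op": "drive_tool", "data": {
  "rot": [
    [0,0,0],
    [0,0,0],
    [0,0,0],
    [0,0,0],
    [0,0,0]
  ],
  "offset": [
    [-1.5,0,-3],
    [-1.5,0,-3],
    [-1.5,0,-3],
    [-1.5,0,-3],
    [-1.5,0,-3]
  ],
  "grip": [0,0,0,0,0]
}}

```text
time: 75.05
eef_pos: [0.4994, -0.0039, 0.2884]
tool_rot: [179.9, -0.3, 0.1]
force: [0.4, 0.1, 0.9]
opening: 0.0009
gripper_force: 0.0
```

Run:
```python
from h import *
st()
for n in("scene","top"):
    c=camera(n); save(c,n+"_end")
    for k in("switch_tip","mould0_mid","spatula0_mid","spatula0_blade","muffin","jar","timer"):
        for d in place_of(c,k):
            if d["score"]>.35: print(n,k,round(d["score"],2),w(c,d["at"]).round(3))
    if n=="top": print(spat(c))
```

```text
t 75.05 pos [ 0.4994 -0.0039  0.2884] rot [ 1.799e+02 -3.000e-01  1.000e-01] j [-10.3  -0.9  92.4  -0.1  88.2  79.6] F [0.4 0.1 0.9] open 0.0009 gf 0.0
scene switch_tip 0.63 [ 0.598 -0.357  0.057]
scene switch_tip 0.59 [ 0.696 -0.002  0.14 ]
scene mould0_mid 0.89 [ 0.599 -0.357  0.055]
scene mould0_mid 0.87 [0.307 0.238 0.023]
scene mould0_mid 0.6 [0.363 0.093 0.023]
scene spatula0_mid 0.93 [ 0.233 -0.306  0.005]
scene spatula0_mid 0.69 [ 0.451 -0.508  0.006]
scene spatula0_mid 0.42 [0.634 0.293 0.098]
scene spatula0_blade 0.78 [ 0.451 -0.429  0.007]
scene spatula0_blade 0.63 [ 0.309 -0.331 -0.003]
scene spatula0_blade 0.4 [0.679 0.299 0.161]
scene muffin 0.6 [ 0.469 -0.184 -0.004]
scene jar 0.62 [ 0.752 -0.143  0.002]
scene timer 0.77 [ 0.736  0.138 -0.001]
top switch_tip 0.67 [ 0.691 -0.     0.141]
top switch_tip 0.56 [ 0.471 -0.182 -0.001]
top mould0_mid 0.7 [ 0.6   -0.356  0.063]
top mould0_mid 0.67 [0.303 0.239 0.028]
top spatula0_mid 0.77 [ 0.235 -0.302  0.008]
top spatula0_mid 0.73 [0.635 0.293 0.101]
top spatula0_mid 0.67 [ 0.451 -0.505  0.008]
top spatula0_mid 0.56 [ 0.656 -0.004  0.002]
top spatula0_blade 0.87 [0.68  0.298 0.164]
top spatula0_blade 0.76 [ 0.308 -0.332  0.003]
top spatula0_blade 0.63 [ 0.454 -0.432  0.   ]
top muffin 0.71 [ 0.47  -0.183  0.   ]
top jar 0.97 [ 0.756 -0.143  0.   ]
top timer 0.75 [0.735 0.143 0.005]
[(array([156., 180.]), array([0.6328, 0.3158]), array([-0.9232, -0.3842]), np.float64(0.128)), (array([165., 178.]), array([0.636 , 0.2934]), array([-0.9507, -0.3102]), np.float64(0.1151))]
```

```bash
python3 -c "
from workcell import bot
print(bot.hand_in())"
```

```text
the job is handed in; nothing more can be done
None
```

I handed the job in at about 75 s of robot time: both spatulas stand in the jug leaning over its handle side, both moulds are upside down on the two outer pegs, and the blower lever was pushed to its stop last; the second spatula and the mould on the inner peg I could confirm only by image measurements, not by viewing a picture.

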